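# Show the jewellery cases to the inspection camera and put them on display

### The arm

A 6-joint arm with a two-finger parallel gripper is mounted at the origin on the work surface. World frame = base frame: x ahead of the robot, y to its left, z up, the work surface at z = 0. Lengths are in m, angles in rad, forces in N, time in s.
With the tool pointing down it reaches from about 0.275 to 0.825 m from the base axis. Payload 4.9 kg.
Tool frame: the origin (TCP) lies midway between the tips of the shut fingers; the grasp point (between the pads) lies arm.hold_point_z behind it (arm.hold_point_z is the distance from the TCP to the grasp point, in m); z points along the fingers, y is the line along which they close (so a half turn about z gives the same grasp; the last joint's range is limited). The gripper opens to 85 mm and grips with 20 to 120 N. Pads are 22 mm wide; open, the fingers measure 114 mm over their backs; the gripper's body (76 mm by 85 mm) begins 54 mm behind the grasp point. The pads swing forward as they close: fully open they stand 13 mm farther back than shut.
Start: joints at [-1.456, 0.326, -0.193, 1.052, 0, 1.437], TCP at [0.135, -0.533, 0.231] pointing down, gripper open.
Joint ranges: [-2.65, 2.65], [-0.97, 1.79], [-1.3, 1.35], [-1.93, 2.1], [-1.47, 1.37], [-3.14, 3.14]. Speed limits (rad/s): [2.57, 2.57, 3.14, 3.14, 3.14, 3.14].

### API

Orientations are given as [roll, pitch, yaw] about the fixed x, y, z axes, in that order (R = Rz(yaw) Ry(pitch) Rx(roll)).
In Python, from rig import arm, read_camera, camera_params, order, look_for, landmark_of gives the robot as it stands.
- The arm moves only by the tool arm_command, never from a script. Its argument "deltas" is a list of rows, each an object of numbers: "dx", "dy", "dz": the shift along the tool's x, y, z each as a share of 800 mm, from -1 to 1; "wx", "wy", "wz": the turn, a rotation vector about the tool's x, y, z each as a share of pi rad, from -1 to 1. In form: [{"dx": .., "dy": .., "dz": .., "wx": .., "wy": .., "wz": ..}, ...]. A call has 1 to 12 rows; each row is the pose to reach, as a shift and turn from the pose commanded when the call began, along the tool's axes at that moment, turning the shorter way round; what a row does not reach only later rows make up. A row lasts 1/8 s, in which the tool goes at most 62.5 mm and 10.7 degrees, less where a joint would pass 70% of its speed; a pose out of reach is approached as far as the arm can. A call with a number of a shift or a turn outside -1 to 1 is refused whole. A call with a gripper value outside its range is refused whole. "jaw" is the opening, from 0 (shut) to 1 (fully open), set as the call begins (left out, the last holds). The fingers move at their own pace and stop on an object; the grip force is fixed at half the most. Time passes only in rows, so rows that repeat a pose let the fingers close. It gives the time, the measured TCP pose, the force, the opening and the grip force at its end, in the units of the state.
- arm.read_state(): the state, without advancing time (a new reading comes with each control period).
- read_camera(name): name is "scene" or "top" or "wrist"; returns (picture, depth): 420x560x3 uint8, red, green, blue; 420x560 float32, m along the optical axis (not along the pixel's ray), 0 where there is no reading.
- camera_params(name): a dict with "vertical_fov" (degrees; the focal length in pixels is half the picture's height over the tangent of half this angle, whatever the lens; pixels are square), "cx", "cy" (the principal point, pixels), "k1" (the pictures are not rectified: a ray, as slopes to the right and down, at radius r is drawn at 1 + k1 r^2 times it, then the intrinsics apply), "world_to_cam" (4x4, takes a point from world to camera coordinates). Camera axes: x right, y up, looking along -z (the intrinsics and any distortion apply to the point x, -y, -z); pixel columns grow to the right and rows downward; lengths in m; the calibration is good to about 2 mm. A picture is of the moment at which its call begins: read the wrist's pose just before it. camera_params takes no time and is no camera call; for the wrist camera it gives the pose at the moment of the call.
- order.close_job(): hands the job in; it is judged then, once.
Trained networks look in the newest picture that a camera, given by its name, has taken for a name from the list of things; names that differ only in an ending like _2 or _b are one class to them, and where a whole thing is asked for, a point or a joint stands for the part that bears it (a point fixed in the world has none). Each returns a list of dicts, best first, with "confidence" (0 to 1); they miss things now and then, are a little off and sometimes report something else, mostly with a low value. They report only what shows in the picture. A call takes as long as a camera call.
- look_for(thing, camera): "point" ([column, row] in pixels, amid what is visible of it).
- landmark_of(thing, camera): "point" ([column, row] in pixels: a listed point, or the origin of a listed thing).
The state is a dict: "time": time; "joint_positions": joint angles; "dq": joint speeds; "tau": joint torques, N m; "ee_pos": TCP position; "tool_rot": TCP orientation; "ft_force": force on the tool from outside, world axes, zero at the start; "moment": the same for the moment, N m; "opening": finger opening in m; "gripper_force": force on a finger pad.
Only numpy, scipy, OpenCV 4.12 (cv2) and the standard library are available. Lean on these libraries where they do the work, as an engineer would, in place of code of your own. Each camera call takes 0.05 s, during which the arm holds its last target. There are 200 camera calls.

### The job

Press the record pedal right down to its stop to start the recording; then take the jewellery cases lying on the desk one at a time, in the order red, blue, green, yellow (one may be missing), lift each to the marked viewing point, hold it there still and level, lengthwise between the two pointers, for two seconds, and lay it on the easel of its own colour, window up, centred along the sloped board, flat and with its low end down at the lip. When all are on their easels press the pedal down to its stop once more and let it come up, leaving every case in place and the scale, magnifier and ring tray undisturbed.

Things in the scene. Friction and masses are not known exactly. Their poses are not given: they have to be found in the camera images.
- case_red: loose flat closed jewellery case, red with a clear window and rings in it, 110 mm long (its x) x 48 mm wide (its y) x 18 mm thick, about 0.16 kg, rigid, the two ends alike; origin at the centre of its underside, z up out of the window. Starts lying flat on the desk pad (4 mm thick, 250 x 530 mm). May be absent
- case_red_mid (a point): middle of the red case, 9 mm above its origin
- board_red: sloped red board of a fixed easel, 110 x 36 mm; origin at the centre of its upper face, 50 mm up; x up the slope (0.35 rad, rising from the robot), z out of the face. Low-end lip (inner face x = -55 mm) 10 mm proud: a case on the lip has its origin at the board's. At each end (|x| 37 to 55 mm) cheeks 12 mm tall, 60 mm apart, 70 over all; between, fingers pass beside the board
- case_blue: loose flat closed jewellery case, blue with a clear window and rings in it, 110 mm long (its x) x 48 mm wide (its y) x 18 mm thick, about 0.16 kg, rigid, the two ends alike; origin at the centre of its underside, z up out of the window. Starts lying flat on the desk pad (4 mm thick, 250 x 530 mm). May be absent
- case_blue_mid (a point): middle of the blue case, 9 mm above its origin
- board_blue: sloped blue board of a fixed easel, 110 x 36 mm; origin at the centre of its upper face, 50 mm up; x up the slope (0.35 rad, rising from the robot), z out of the face. Low-end lip (inner face x = -55 mm) 10 mm proud: a case on the lip has its origin at the board's. At each end (|x| 37 to 55 mm) cheeks 12 mm tall, 60 mm apart, 70 over all; between, fingers pass beside the board
- case_green: loose flat closed jewellery case, green with a clear window and rings in it, 110 mm long (its x) x 48 mm wide (its y) x 18 mm thick, about 0.16 kg, rigid, the two ends alike; origin at the centre of its underside, z up out of the window. Starts lying flat on the desk pad (4 mm thick, 250 x 530 mm). May be absent
- case_green_mid (a point): middle of the green case, 9 mm above its origin
- board_green: sloped green board of a fixed easel, 110 x 36 mm; origin at the centre of its upper face, 50 mm up; x up the slope (0.35 rad, rising from the robot), z out of the face. Low-end lip (inner face x = -55 mm) 10 mm proud: a case on the lip has its origin at the board's. At each end (|x| 37 to 55 mm) cheeks 12 mm tall, 60 mm apart, 70 over all; between, fingers pass beside the board
- case_yellow: loose flat closed jewellery case, yellow with a clear window and rings in it, 110 mm long (its x) x 48 mm wide (its y) x 18 mm thick, about 0.16 kg, rigid, the two ends alike; origin at the centre of its underside, z up out of the window. Starts lying flat on the desk pad (4 mm thick, 250 x 530 mm). May be absent
- case_yellow_mid (a point): middle of the yellow case, 9 mm above its origin
- board_yellow: sloped yellow board of a fixed easel, 110 x 36 mm; origin at the centre of its upper face, 50 mm up; x up the slope (0.35 rad, rising from the robot), z out of the face. Low-end lip (inner face x = -55 mm) 10 mm proud: a case on the lip has its origin at the board's. At each end (|x| 37 to 55 mm) cheeks 12 mm tall, 60 mm apart, 70 over all; between, fingers pass beside the board
- view_stand: fixed viewing stand: base plate 60 x 230 x 8 mm, two round posts (12 mm thick, tops at 158 mm) at y = +100 and -100 mm, each with an orange pointer, 8 mm thick, at 150 mm height that points at the other; the pointer tips are at y = +78 and -78 mm. Origin under the centre of the base, y along the line from post to post
- view_mark (a point): the marked viewing point in the air: midway between the two pointer tips, 150 mm above the desk; the middle of the case belongs here, its long side along the line between the tips (23 mm of air at each end)
- pedal_base: fixed base of the record pedal, 160 x 90 x 8 mm, origin at the centre of its underside; the pedal is hinged 65 mm along its +x (the far end), 22 mm up, and its free end points to -x and rises towards the robot
- pedal (a joint): angle of the grey spring pedal, rad: 0 up at rest, 0.30 down at its stop. The tread is 135 x 68 mm with a black rubber pad; it springs back by itself
- pedal_pad (a point): point to press: centre line of the pedal's rubber pad, on its upper surface, 110 mm from the hinge; 68 mm above the desk at rest, about 36 mm at the stop (moving also about 10 mm to the base's -x). About 2.5 N starts it and 8 N holds it at the stop; then it goes no farther
- scale: bystander: beige scale with a clear tub on it, 140 x 160 x 91 mm, loose; origin at the centre of its underside
- magnifier: bystander: black round-footed (110 mm) gooseneck magnifier, 230 mm tall, loose; the lens (96 mm across) stands above the foot, 20 mm to its +y; origin under its foot
- ring_tray: bystander: open black tray of rings, 80 x 90 x 26 mm, loose; origin at the centre of its underside

How it is judged:
By the outcome, as a careful person would: the job done as asked, in the order asked, and still so for the second after the job is handed in, with the robot touching nothing.
Of case_red, case_blue, case_green, case_yellow only 3 to 4 are there at a start; the rules pass over those that are not, and their reading is None.
At some moment in a run one of case_red, case_blue, case_green, case_yellow may be knocked a few centimetres aside while the robot is not near it.
It also fails if it takes over 210 s, if anything falls off the work surface, if the arm or the gripper's body presses on something with over 40 N, if the wrist force passes 120 N, or if a joint passes its speed limit or range.

## Working session

There is one attempt and no reset: what is moved stays moved. The work goes in short steps, Python scripts to look and compute and a tool call to move; the robot and the scene stay as the last step left them, time stands still between calls to the robot, and variables do not carry over. Pictures are saved under pics/ and viewed, at most 14 in all, crops included, and the job is handed in when it is done.

Besides the shell and the picture viewer there is one more tool, called after "Emit:" by a JSON object that holds its "api" and its "payload", one argument or row to a line. arm_command: Moves the arm, as the interface text tells. Its arguments: {"type":"object","properties":{"deltas":{"type":"array"},"jaw":{"type":"number"}},"required":["deltas"]}

```bash
ls; mkdir -p pics; cat > h.py <<'E'
import numpy as np, cv2
from rig import arm, read_camera, camera_params, order, look_for, landmark_of
from scipy.spatial.transform import Rotation as R
def K(name):
    p=camera_params(name); f=210/np.tan(np.radians(p["vertical_fov"])/2)
    return p,np.array([[f,0,p["cx"]],[0,f,p["cy"]],[0,0,1]]),np.array([p["k1"],0,0,0,0.])
def ray(name,px,par=None):
    p,k,d=par or K(name)
    u=cv2.undistortPoints(np.array(px,float).reshape(-1,1,2),k,d).reshape(-1,2)
    T=np.linalg.inv(p["world_to_cam"])
    dirs=np.c_[u[:,0],-u[:,1],-np.ones(len(u))]@T[:3,:3].T
    return T[:3,3],dirs
def at_z(name,px,z,par=None):
    o,d=ray(name,px,par); return o+d*((z-o[2])/d[:,2])[:,None]
def cloud(name,depth,par=None):
    r,c=np.nonzero(depth>0); o,d=ray(name,np.c_[c,r],par)
    return r,c,o+d*depth[r,c][:,None]
def save(n,img): cv2.imwrite("pics/"+n,img[:,:,::-1])
E
python3 - <<'E'
from h import *
print(arm.read_state()); print(arm.hold_point_z)
for n in("scene","top"):
    im,d=read_camera(n); save(n+"0.png",im); print(camera_params(n)["world_to_cam"])
    p=K(n); 
    for t in ["case_red","case_blue","case_green","case_yellow","view_stand","pedal_base","board_red","board_blue","board_green","board_yellow","pedal_pad","view_mark","scale","magnifier","ring_tray"]:
        r=landmark_of(t,n)
        z={"case":.004,"boar":.05}.get(t[:4],0)
        if t=="pedal_pad": z=.068
        if t=="view_mark": z=.15
        for q in r[:2]: print(n,t,np.round(q["point"],1),round(q["confidence"],2),at_z(n,q["point"],z,p).round(4)[0])
E
```

```text
pics
{'time': 0.0, 'joint_positions': array([-1.45617037e+00,  3.26932618e-01, -1.93561378e-01,  1.05199935e+00,
       -1.25393973e-05,  1.43660515e+00]), 'dq': array([ 0.00118711,  0.00111373,  0.00082829,  0.00101083, -0.00023208,
        0.00048897]), 'tau': array([ 6.27039863e-04, -4.43396759e+01,  2.62441009e+01,  1.54097815e-02,
       -2.79080732e-04,  4.09277252e-07]), 'ee_pos': array([ 0.13538819, -0.53248939,  0.23051651]), 'tool_rot': array([-3.13990921e+00, -2.14615612e-04,  2.48816957e-01]), 'ft_force': array([-0.02865289,  0.50862263, -0.14872975]), 'moment': array([ 0.01370528, -0.02036957,  0.02194431]), 'gripper_force': 0.0, 'opening': 0.08547565111152444}
0.0187
[[-0.81098963  0.58505652 -0.00216606  0.48011335]
 [-0.47184039 -0.65185449  0.593677    0.20836641]
 [ 0.34592264  0.48248792  0.80470052 -1.44676183]
 [ 0.          0.          0.          1.        ]]
scene case_red [238.9 125.4] 0.61 [ 0.4873 -0.387   0.004 ]
scene case_blue [317.6 192.6] 0.6 [ 0.4525 -0.0445  0.004 ]
scene case_green [398.6 293.9] 0.74 [0.4838 0.3022 0.004 ]
scene case_green [265.4 14
[... 1470 characters left out ...]
 -0.1707  0.004 ]
top view_stand [296.7 279.9] 0.2 [ 0.4451 -0.0584  0.    ]
top pedal_base [224.5 188. ] 0.76 [0.704 0.153 0.   ]
top board_red [162.4 252.3] 0.93 [0.5171 0.3124 0.05  ]
top board_blue [245.5 257.6] 0.56 [0.5062 0.086  0.05  ]
top board_green [201.  268.6] 0.66 [0.4745 0.2064 0.05  ]
top board_yellow [117.8 260.9] 0.78 [0.492  0.4311 0.05  ]
top pedal_pad [220.1 197.4] 0.57 [0.6687 0.1581 0.068 ]
top view_mark [308.1 205.5] 0.68 [ 0.6428 -0.0756  0.15  ]
top scale [155.9 189. ] 0.59 [0.697  0.3484 0.    ]
top scale [373.9 270.1] 0.16 [ 0.4764 -0.2784  0.    ]
top magnifier [416.2 204.5] 0.97 [ 0.6668 -0.401   0.    ]
top ring_tray [306.7 172.2] 0.87 [ 0.7549 -0.0833  0.    ]
```

View pics/top0.png

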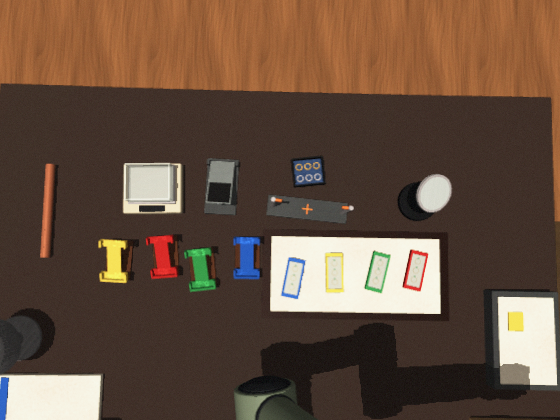

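View pics/scene0.png

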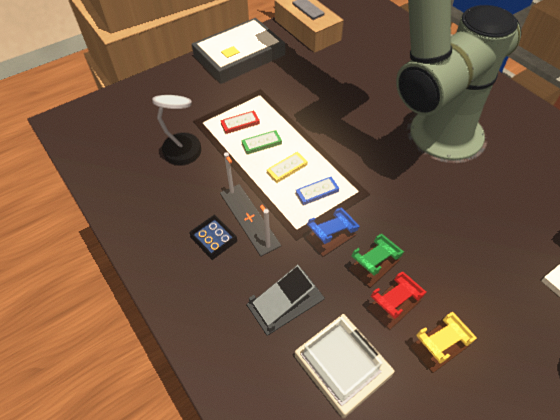

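```bash
cat >> h.py <<'E'
HUE={"red":[(0,6),(174,180)],"blue":[(105,125)],"green":[(45,85)],"yellow":[(20,34)]}
def mask(img,col):
    h=cv2.cvtColor(img,cv2.COLOR_RGB2HSV); m=np.zeros(h.shape[:2],bool)
    for a,b in HUE[col]: m|=(h[...,0]>=a)&(h[...,0]<=b)
    return m&(h[...,1]>110)&(h[...,2]>50)
def rect(P):
    (c,s,a)=cv2.minAreaRect((P*1000).astype(np.float32)); 
    if s[0]<s[1]: s=s[::-1]; a+=90
    a=(a+90)%180-90
    return np.round(c,1),np.round(s,1),round(a,1)
def blobs(cam,img,depth,col,box,par=None):
    """points of a colour in world box (x0,x1,y0,y1)"""
    r,c,P=cloud(cam,depth,par); k=mask(img,col)[r,c]
    k&=(P[:,0]>box[0])&(P[:,0]<box[1])&(P[:,1]>box[2])&(P[:,1]<box[3])
    m=np.zeros(depth.shape,np.uint8); m[r[k],c[k]]=1
    n,l,st,_=cv2.connectedComponentsWithStats(m,connectivity=8)
    if n<2: return P[:0]
    b=1+np.argmax(st[1:,4]); return P[k][(l[r[k],c[k]]==b)]
def rel(pos,rpy):
    """delta from current measured pose to target, in shares"""
    s=arm.read_state(); R0=R.from_euler("xyz",s["tool_rot"]); R1=R.from_euler("xyz",rpy)
    d=R0.inv().apply(np.array(pos)-s["ee_pos"])/.8; w=(R0.inv()*R1).as_rotvec()/np.pi
    return d.round(4),w.round(4)
E
python3 - <<'E'
from h import *
for n in("top","scene"):
    im,d=read_camera(n); p=K(n)
    for c in HUE:
        P=blobs(n,im,d,c,(.33,.6,-.47,.03),p); print(n,"case",c,len(P),rect(P[:,:2]),np.median(P[:,2]).round(4))
        P=blobs(n,im,d,c,(.35,.65,.03,.6),p); print(n,"board",c,len(P),rect(P[:,:2]),np.percentile(P[:,2],[5,50,95]).round(4))
    r,c,P=cloud(n,d,p); k=(abs(P[:,0]-.69)<.11)&(abs(P[:,1]-.155)<.065)&(P[:,2]>.016); print("pedal",rect(P[k][:,:2]),P[k][:,2].max())
    k=(abs(P[:,0]-.645)<.07)&(abs(P[:,1]+.077)<.14)&(P[:,2]>.1); Q=P[k]; print("posts",[Q[Q[:,1]*s>-.077*s].mean(0).round(4) for s in(1,-1)],rect(Q[:,:2]))
    k=(abs(P[:,0]-.645)<.06)&(abs(P[:,1]+.077)<.14)&(P[:,2]>.005)&(P[:,2]<.012); print("base",rect(P[k][:,:2]))
print(rel((.670,.158,.12),(np.pi,0,np.pi)))
E
```

```text
top case red 286 (array([ 479.2, -390.2]), array([108.5,  50.6]), -12.4) 0.021
top board red 917 (array([505.5, 323.9]), array([123.3,  91.9]), 5.2) [0.0021 0.0455 0.0719]
top case blue 174 (array([452.5, -47.3]), array([108.7,  48.3]), -10.7) 0.0217
top board blue 812 (array([506. ,  85.2]), array([115.8,  71. ]), 1.1) [0.0095 0.0463 0.0704]
top case green 147 (array([ 473.3, -282.4]), array([107.1,  45.2]), -13.7) 0.0214
top board green 831 (array([470.7, 213.2]), array([117.5,  81.4]), 8.4) [0.0085 0.046  0.0712]
top case yellow 204 (array([ 469.4, -161.7]), array([107.2,  46.3]), 0.7) 0.0224
top board yellow 897 (array([492. , 455.9]), array([120.7,  99.7]), -1.8) [0.01   0.046  0.0718]
pedal (array([715.8, 162.3]), array([128.2,  87.6]), -2.0) 0.078982940909609
posts [array([0.6562, 0.0112, 0.1473]), array([ 0.639 , -0.1774,  0.1471])] (array([648.5, -83.5]), array([212.5,  11.5]), 84.8)
base (array([642.8, -75.4]), array([273.1, 118.4]), -88.9)
scene case red 217 (array([ 482.6, -388.8]), array([109.3,  54.4]), -14.4) 0.0186
scene board red 1148 (array([495.6, 302.3]), array([1
[... 217 characters left out ...]
cene case green 106 (array([ 475.8, -281.4]), array([108.6,  50.7]), -14.2) 0.0197
scene board green 903 (array([464.2, 194.7]), array([140.2,  95.2]), 7.0) [0.0287 0.0455 0.0706]
scene case yellow 246 (array([ 471.9, -160.6]), array([110.4,  51.3]), 2.9) 0.019
scene board yellow 1242 (array([481.9, 435.9]), array([138.4,  84.9]), -2.9) [0.0302 0.0464 0.0701]
pedal (array([716.8, 161.7]), array([129.1,  89.5]), -2.3) 0.07730162283002318
posts [array([0.6599, 0.0152, 0.1385]), array([ 0.6425, -0.1775,  0.1362])] (array([649.8, -83. ]), array([213.6,  13.4]), 84.7)
base (array([628.8, -91.9]), array([253.9, 103.6]), 85.6)
(array([ 0.8603, -0.6727,  0.1391]), array([-0.    , -0.    , -0.9208]))
```

```bash
python3 - <<'E'
from h import *
print(rel((.45,.20,.42),(np.pi,0,np.pi)), camera_params("wrist"), arm.read_state()["ee_pos"])
E
```

```text
(array([ 0.6067, -0.7913, -0.2359]), array([-0.    , -0.    , -0.9208])) {'vertical_fov': 62.743220185952275, 'cx': 273.56100243874295, 'cy': 213.56236254413437, 'k1': 0.026062375216147862, 'world_to_cam': array([[ 0.24665073, -0.96910354,  0.00132343, -0.55087654],
       [ 0.93233532,  0.23691965, -0.27316649,  0.03632529],
       [ 0.26441306,  0.06861059,  0.96196586, -0.37759391],
       [ 0.        ,  0.        ,  0.        ,  1.        ]])} [ 0.13545054 -0.53306575  0.23126919]
```

Emit:
{"api": "arm_command", "payload": {
  "deltas": [
    {"dz": -0.2,"wz": -0.06},
    {"dx": 0.05,"dy": -0.07,"dz": -0.236,"wz": -0.12},
    {"dx": 0.1,"dy": -0.13,"dz": -0.236,"wz": -0.18},
    {"dx": 0.15,"dy": -0.2,"dz": -0.236,"wz": -0.24},
    {"dx": 0.2,"dy": -0.26,"dz": -0.236,"wz": -0.3},
    {"dx": 0.25,"dy": -0.33,"dz": -0.236,"wz": -0.36},
    {"dx": 0.3,"dy": -0.39,"dz": -0.236,"wz": -0.42},
    {"dx": 0.35,"dy": -0.46,"dz": -0.236,"wz": -0.48},
    {"dx": 0.4,"dy": -0.52,"dz": -0.236,"wz": -0.54},
    {"dx": 0.45,"dy": -0.59,"dz": -0.236,"wz": -0.6},
    {"dx": 0.5,"dy": -0.65,"dz": -0.236,"wz": -0.66},
    {"dx": 0.5,"dy": -0.65,"dz": -0.236,"wz": -0.66}
  ],
  "jaw": 0
}}

```text
$.deltas[0]: bad value
```

```bash
python3 - <<'E'
from h import *
print(rel((.43,.20,.42),(np.pi,0,np.pi)), arm.read_state())
E
```

```text
(array([ 0.5825, -0.7975, -0.2359]), array([-0.    , -0.    , -0.9208])) {'time': 1.7, 'joint_positions': array([-1.45617963e+00,  3.26224695e-01, -1.92595226e-01,  1.05202868e+00,
       -9.02531548e-06,  1.43658961e+00]), 'dq': array([ 0.00049519, -0.00146686, -0.00099671,  0.00061546, -0.00070944,
       -0.0014881 ]), 'tau': array([-2.61515543e-04, -4.43324769e+01,  2.62752485e+01,  1.16249881e-03,
       -2.03110662e-04,  6.08187463e-06]), 'ee_pos': array([ 0.13545054, -0.53306575,  0.23126919]), 'tool_rot': array([-3.14153964e+00,  1.94929245e-06,  2.48823412e-01]), 'ft_force': array([ 1.1171875 , -0.11857261, -0.04063674]), 'moment': array([-0.01801686,  0.00285635,  0.0009381 ]), 'gripper_force': 0.0, 'opening': 0.08531043855816928}
```

Emit:
{"api": "arm_command", "payload": {
  "deltas": [
    {"dx": 0,"dy": 0,"dz": -0.08,"wx": 0,"wy": 0,"wz": -0.06},
    {"dx": 0,"dy": 0,"dz": -0.16,"wx": 0,"wy": 0,"wz": -0.12},
    {"dx": 0.58,"dy": -0.8,"dz": -0.236,"wx": 0,"wy": 0,"wz": -0.92},
    {"dx": 0.58,"dy": -0.8,"dz": -0.236,"wx": 0,"wy": 0,"wz": -0.92},
    {"dx": 0.58,"dy": -0.8,"dz": -0.236,"wx": 0,"wy": 0,"wz": -0.92},
    {"dx": 0.58,"dy": -0.8,"dz": -0.236,"wx": 0,"wy": 0,"wz": -0.92},
    {"dx": 0.58,"dy": -0.8,"dz": -0.236,"wx": 0,"wy": 0,"wz": -0.92},
    {"dx": 0.58,"dy": -0.8,"dz": -0.236,"wx": 0,"wy": 0,"wz": -0.92},
    {"dx": 0.58,"dy": -0.8,"dz": -0.236,"wx": 0,"wy": 0,"wz": -0.92},
    {"dx": 0.58,"dy": -0.8,"dz": -0.236,"wx": 0,"wy": 0,"wz": -0.92},
    {"dx": 0.58,"dy": -0.8,"dz": -0.236,"wx": 0,"wy": 0,"wz": -0.92},
    {"dx": 0.58,"dy": -0.8,"dz": -0.236,"wx": 0,"wy": 0,"wz": -0.92}
  ],
  "jaw": 0
}}

```text
time: 3.2
ee_pos: [0.366, 0.0479, 0.4071]
tool_rot: [3.141, 0.002, 2.505]
ft_force: [0.8, -1.0, 0.1]
opening: -0.0002
gripper_force: 0.0
```

```bash
python3 - <<'E'
from h import *
print(rel((.40,.20,.45),(np.pi,0,np.pi)), arm.read_state()["joint_positions"].round(2))
E
```

```text
(array([ 0.0787,  0.1782, -0.0536]), array([ 0.    ,  0.0006, -0.2025])) [-0.07 -0.08 -0.22  1.43 -0.    0.57]
```

Emit:
{"api": "arm_command", "payload": {
  "deltas": [
    {"dx": 0.079,"dy": 0.178,"dz": -0.05,"wx": 0,"wy": 0,"wz": -0.2025},
    {"dx": 0.079,"dy": 0.178,"dz": -0.05,"wx": 0,"wy": 0,"wz": -0.2025},
    {"dx": 0.079,"dy": 0.178,"dz": -0.05,"wx": 0,"wy": 0,"wz": -0.2025},
    {"dx": 0.079,"dy": 0.178,"dz": -0.05,"wx": 0,"wy": 0,"wz": -0.2025},
    {"dx": 0.079,"dy": 0.178,"dz": -0.05,"wx": 0,"wy": 0,"wz": -0.2025},
    {"dx": 0.079,"dy": 0.178,"dz": -0.05,"wx": 0,"wy": 0,"wz": -0.2025}
  ]
}}

```text
time: 3.95
ee_pos: [0.4003, 0.1973, 0.4465]
tool_rot: [-3.142, -0.0, 3.133]
ft_force: [-0.2, 0.6, 0.4]
opening: 0.0002
gripper_force: 0.0
```

```bash
python3 - <<'E'
from h import *
print(arm.read_state()["ee_pos"],arm.read_state()["dq"].round(3))
p=K("wrist"); im,d=read_camera("wrist"); save("w1.png",im); np.savez("w1.npz",im=im,d=d); 
import pickle; pickle.dump(p,open("w1.pkl","wb"))
for c in HUE:
    P=blobs("wrist",im,d,c,(.35,.65,.03,.6),p); print("board",c,len(P),rect(P[:,:2]),np.percentile(P[:,2],[5,50,95]).round(4))
r,c,P=cloud("wrist",d,p); k=(abs(P[:,0]-.69)<.11)&(abs(P[:,1]-.155)<.065)&(P[:,2]>.016); print("pedal",rect(P[k][:,:2]),P[k][:,2].max())
for t,z in(("pedal_pad",.068),("pedal_base",0)):
    for q in landmark_of(t,"wrist")[:1]: print(t,q,at_z("wrist",q["point"],z,p))
E
```

```text
[0.40029246 0.19731741 0.44654795] [-0.008 -0.002 -0.     0.     0.    -0.004]
board red 2304 (array([521.2, 322.7]), array([147.6,  91.7]), 5.4) [0.009  0.047  0.0689]
board blue 2172 (array([510.2,  81.3]), array([121.4,  70.4]), 0.2) [0.0329 0.0483 0.0694]
board green 2216 (array([485.8, 206. ]), array([140.8,  75.4]), 5.7) [0.0322 0.0476 0.0686]
board yellow 2442 (array([507.2, 462.3]), array([141.2, 115.3]), -2.5) [0.031  0.0467 0.0697]
pedal (array([769.4, 192.1]), array([25.5, 17.6]), -6.5) 0.03587573074817829
```

View pics/w1.png

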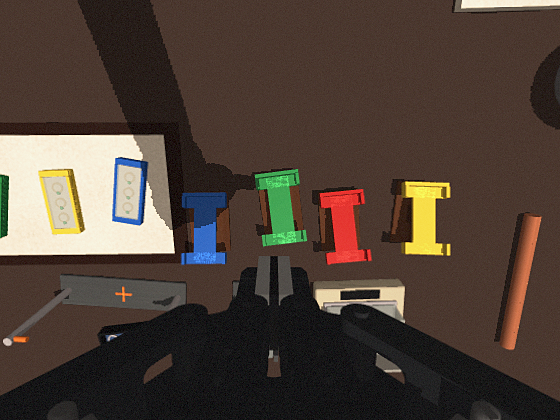

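```bash
cat > fit.py <<'E'
from h import *
from scipy.optimize import least_squares
import pickle
def boxd(P,lo,hi):
    c=(np.array(lo)+hi)/2; h=(np.array(hi)-lo)/2; q=abs(P-c)-h
    return np.linalg.norm(np.maximum(q,0),axis=1)+np.minimum(q.max(1),0)
B=[([-55,-18,-60],[55,18,0])]
for s in(-1,1):
    a,b=sorted((s*37,s*55)); B.append(([a,-35,-60],[b,35,0]))
    for t in(-1,1):
        c,e=sorted((t*30,t*35)); B.append(([a,c,-60],[b,e,12]))
B.append(([-60,-35,-60],[-55,35,10]))
def inframe(P,v):
    Rm=R.from_euler("ZY",[v[2],-.35]); return Rm.inv().apply(P*1000-[v[0],v[1],50+v[3]])
def fitboard(P,v0):
    def f(v):
        Q=inframe(P,v); d=np.min([boxd(Q,*b) for b in B],axis=0)
        return np.clip(d,-8,8)*1.0
    v=np.array(v0,float)
    for _ in range(4):
        P=P[inframe(P,v)[:,2]>-4]
        v=least_squares(f,v,loss="soft_l1",f_scale=1.,diff_step=1e-4,x_scale=[1,1,.02,1]).x
    return v,np.mean(abs(f(v)))
if __name__=="__main__":
    V0={"red":(508,315,.09,0),"blue":(506,84,.02,0),"green":(473,208,.12,0),"yellow":(494,443,-.03,0)}
    w=np.load("w1.npz"); D=[("wrist",w["im"],w["d"],pickle.load(open("w1.pkl","rb")))]
    for n in("top","scene"): im,d=read_camera(n); D.append((n,im,d,K(n)))
    for c in HUE:
        for n,im,d,p in D:
            P=blobs(n,im,d,c,(.35,.65,.03,.6),p); v,e=fitboard(P,V0[c]); print(c,n,v.round(3),e.round(2))
    # pedal: tread plane points from top
    for n,im,d,p in D[1:]:
        r,c,P=cloud(n,d,p); v=im[r,c].astype(int)
        k=(abs(P[:,0]-.69)<.11)&(abs(P[:,1]-.158)<.05)&(P[:,2]>.026); Q=P[k]
        A=np.c_[Q[:,:2],np.ones(len(Q))]; s=np.linalg.lstsq(A,Q[:,2],rcond=None)[0]; print(n,"tread",rect(Q[:,:2]),s,Q[:,2].max())
        k2=k&(v.sum(1)<110); print(n,"pad",k2.sum(),rect(P[k2][:,:2]))
E
python3 fit.py
```

```text
red wrist [ 5.09270e+02  3.10647e+02  9.30000e-02 -4.50000e-02] 0.71
red top [5.10016e+02 3.13724e+02 9.00000e-02 8.24000e-01] 1.51
red scene [ 5.10578e+02  3.13129e+02  9.50000e-02 -8.50000e-02] 1.01
blue wrist [5.10265e+02 8.15390e+01 5.00000e-03 3.00000e-01] 0.73
blue top [5.10325e+02 8.62160e+01 2.00000e-03 9.68000e-01] 1.48
blue scene [ 5.11944e+02  8.38690e+01 -1.00000e-03 -2.89000e-01] 0.91
green wrist [4.76577e+02 2.06783e+02 1.17000e-01 9.90000e-02] 0.7
green top [4.77069e+02 2.10313e+02 1.22000e-01 1.09600e+00] 1.47
green scene [ 4.77904e+02  2.08746e+02  1.19000e-01 -2.33000e-01] 0.94
yellow wrist [ 4.96214e+02  4.40456e+02 -4.60000e-02 -1.61000e-01] 0.69
yellow top [ 4.96284e+02  4.41903e+02 -4.20000e-02  9.34000e-01] 1.6
yellow scene [ 4.97320e+02  4.42646e+02 -4.50000e-02 -3.62000e-01] 1.07
top tread (array([715.5, 163.5]), array([127.7,  88.3]), -3.1) [-0.40077908  0.0179227   0.33463826] 0.08045332476846534
top pad 368 (array([683.9, 162.4]), array([56. , 52.2]), 88.1)
scene tread (array([716.9, 161.3]), array([129.2,  88.6]), -1.7) [-0.40424566  0.01117883  0.33734963] 0.07756668471770656
scene pad 3 (array([671.5, 150.3]), array([70.8, 35.2]), -48.0)
```

```bash
python3 - <<'E'
from h import *
print(rel((.668,.159,.10),(np.pi,0,np.pi)))
E
```

```text
(array([-0.3347, -0.0453,  0.4334]), array([ 0.    ,  0.0001, -0.0025]))
```

Emit:
{"api": "arm_command", "payload": {
  "deltas": [
    {"dx": -0.335,"dy": -0.045,"dz": 0.2,"wx": 0,"wy": 0,"wz": -0.002},
    {"dx": -0.335,"dy": -0.045,"dz": 0.2,"wx": 0,"wy": 0,"wz": -0.002},
    {"dx": -0.335,"dy": -0.045,"dz": 0.2,"wx": 0,"wy": 0,"wz": -0.002},
    {"dx": -0.335,"dy": -0.045,"dz": 0.43,"wx": 0,"wy": 0,"wz": -0.002},
    {"dx": -0.335,"dy": -0.045,"dz": 0.43,"wx": 0,"wy": 0,"wz": -0.002},
    {"dx": -0.335,"dy": -0.045,"dz": 0.43,"wx": 0,"wy": 0,"wz": -0.002},
    {"dx": -0.335,"dy": -0.045,"dz": 0.43,"wx": 0,"wy": 0,"wz": -0.002},
    {"dx": -0.335,"dy": -0.045,"dz": 0.43,"wx": 0,"wy": 0,"wz": -0.002},
    {"dx": -0.335,"dy": -0.045,"dz": 0.43,"wx": 0,"wy": 0,"wz": -0.002},
    {"dx": -0.335,"dy": -0.045,"dz": 0.43,"wx": 0,"wy": 0,"wz": -0.002},
    {"dx": -0.335,"dy": -0.045,"dz": 0.43,"wx": 0,"wy": 0,"wz": -0.002},
    {"dx": -0.335,"dy": -0.045,"dz": 0.43,"wx": 0,"wy": 0,"wz": -0.002}
  ]
}}

```text
time: 5.7
ee_pos: [0.6688, 0.1602, 0.1045]
tool_rot: [3.141, 0.003, 3.142]
ft_force: [-0.6, 0.5, -0.3]
opening: -0.0001
gripper_force: 0.0
```

Emit:
{"api": "arm_command", "payload": {
  "deltas": [
    {"dx": 0,"dy": 0,"dz": 0.025,"wx": 0,"wy": 0,"wz": 0},
    {"dx": 0.002,"dy": 0,"dz": 0.045,"wx": 0,"wy": 0,"wz": 0},
    {"dx": 0.004,"dy": 0,"dz": 0.055,"wx": 0,"wy": 0,"wz": 0},
    {"dx": 0.007,"dy": 0,"dz": 0.065,"wx": 0,"wy": 0,"wz": 0},
    {"dx": 0.009,"dy": 0,"dz": 0.075,"wx": 0,"wy": 0,"wz": 0},
    {"dx": 0.01,"dy": 0,"dz": 0.08,"wx": 0,"wy": 0,"wz": 0},
    {"dx": 0.01,"dy": 0,"dz": 0.08,"wx": 0,"wy": 0,"wz": 0},
    {"dx": 0.01,"dy": 0,"dz": 0.08,"wx": 0,"wy": 0,"wz": 0}
  ]
}}

```text
time: 6.7
ee_pos: [0.6601, 0.1603, 0.0396]
tool_rot: [3.141, 0.0, 3.142]
ft_force: [-3.1, -0.2, 7.0]
opening: -0.0002
gripper_force: 3.5
```

Emit:
{"api": "arm_command", "payload": {
  "deltas": [
    {"dx": 0,"dy": 0,"dz": 0.004,"wx": 0,"wy": 0,"wz": 0},
    {"dx": 0,"dy": 0,"dz": 0.006,"wx": 0,"wy": 0,"wz": 0},
    {"dx": 0,"dy": 0,"dz": 0.008,"wx": 0,"wy": 0,"wz": 0},
    {"dx": 0,"dy": 0,"dz": 0.008,"wx": 0,"wy": 0,"wz": 0}
  ]
}}

```text
time: 7.2
ee_pos: [0.6599, 0.1603, 0.0361]
tool_rot: [3.141, 0.001, -3.141]
ft_force: [-11.2, -0.7, 24.1]
opening: -0.0001
gripper_force: 11.8
```

Emit:
{"api": "arm_command", "payload": {
  "deltas": [
    {"dx": 0,"dy": 0,"dz": -0.06,"wx": 0,"wy": 0,"wz": 0},
    {"dx": 0,"dy": 0,"dz": -0.12,"wx": 0,"wy": 0,"wz": 0},
    {"dx": 0,"dy": 0,"dz": -0.2,"wx": 0,"wy": 0,"wz": 0},
    {"dx": 0.1,"dy": 0.05,"dz": -0.28,"wx": 0,"wy": 0,"wz": 0},
    {"dx": 0.325,"dy": 0.685,"dz": -0.33,"wx": 0,"wy": 0,"wz": 0},
    {"dx": 0.325,"dy": 0.685,"dz": -0.33,"wx": 0,"wy": 0,"wz": 0},
    {"dx": 0.325,"dy": 0.685,"dz": -0.33,"wx": 0,"wy": 0,"wz": 0},
    {"dx": 0.325,"dy": 0.685,"dz": -0.33,"wx": 0,"wy": 0,"wz": 0},
    {"dx": 0.325,"dy": 0.685,"dz": -0.33,"wx": 0,"wy": 0,"wz": 0},
    {"dx": 0.325,"dy": 0.685,"dz": -0.33,"wx": 0,"wy": 0,"wz": 0},
    {"dx": 0.325,"dy": 0.685,"dz": -0.33,"wx": 0,"wy": 0,"wz": 0},
    {"dx": 0.325,"dy": 0.685,"dz": -0.33,"wx": 0,"wy": 0,"wz": 0}
  ],
  "jaw": 1
}}

```text
time: 8.7
ee_pos: [0.4266, 0.6437, 0.288]
tool_rot: [3.141, 0.001, 3.141]
ft_force: [1.7, 0.4, 0.2]
opening: 0.0857
gripper_force: 0.0
```

Emit:
{"api": "arm_command", "payload": {
  "deltas": [
    {"dx": 0,"dy": 0,"dz": 0,"wx": 0,"wy": 0,"wz": 0},
    {"dx": 0,"dy": 0,"dz": 0,"wx": 0,"wy": 0,"wz": 0}
  ]
}}

```text
time: 8.95
ee_pos: [0.4273, 0.6418, 0.2866]
tool_rot: [-3.14, -0.0, -3.141]
ft_force: [0.6, -0.1, -0.5]
opening: 0.0856
gripper_force: 0.0
```

```bash
cat > case.py <<'E'
from h import *
import sys
def rrect(P):
    """robust oriented rectangle: angle from hull rect, extents by percentiles"""
    P=P*1000; m=np.median(P,axis=0); best=None
    for a in np.radians(np.arange(-40,40,.25)):
        u=np.array([np.cos(a),np.sin(a)]); v=np.array([-u[1],u[0]])
        x=P@u; y=P@v; q=[np.percentile(x,[.7,99.3]),np.percentile(y,[.7,99.3])]
        A=np.ptp(q[0])*np.ptp(q[1])
        if best is None or A<best[0]: best=(A,np.degrees(a),q[0].mean()*u+q[1].mean()*v,np.ptp(q[0]),np.ptp(q[1]))
    return best[2].round(1),round(best[1],1),round(best[3],1),round(best[4],1)
def case(cam,col,box=(.3,.6,-.5,.05),zmin=.016):
    p=K(cam); im,d=read_camera(cam); P=blobs(cam,im,d,col,box,p); zt=np.percentile(P[:,2],[50]) if len(P) else 0
    P=P[P[:,2]>zmin]
    return (len(P),np.round(zt,4))+rrect(P[:,:2]) if len(P)>30 else None,im
if __name__=="__main__":
    c=sys.argv[1]; s=arm.read_state(); print(s["ee_pos"].round(4),s["tool_rot"].round(3),s["opening"])
    for cam in ("wrist","top"):
        r,im=case(cam,c); print(cam,r)
        if cam=="wrist" and len(sys.argv)>2: save(sys.argv[2],im)
E
python3 case.py red w2.png
```

```text
[0.4273 0.6418 0.2866] [-3.14  -0.    -3.141] 0.08557993458180485
wrist None
top (251, array([0.0218]), array([ 479.2, -390.6]), np.float64(-12.8), np.float64(107.7), np.float64(49.5))
```

View pics/w2.png

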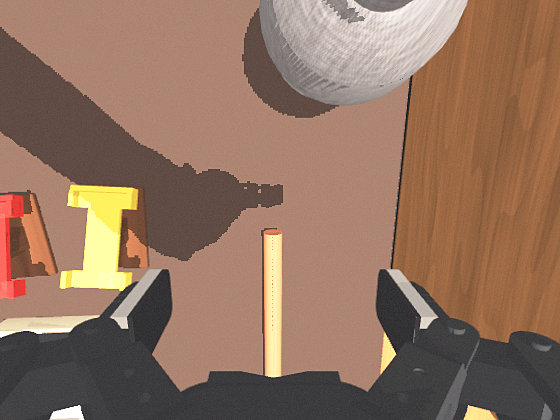

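```bash
python3 - <<'E'
from h import *
print(rel((.40,-.385,.29),(np.pi,0,np.pi)))
E
```

```text
(array([ 0.0328, -1.2821, -0.0021]), array([-0.0002,  0.    , -0.0006]))
```

Emit:
{"api": "arm_command", "payload": {
  "deltas": [
    {"dx": 0.033,"dy": -0.93,"dz": 0,"wx": 0,"wy": 0,"wz": 0},
    {"dx": 0.033,"dy": -0.93,"dz": 0,"wx": 0,"wy": 0,"wz": 0},
    {"dx": 0.033,"dy": -0.93,"dz": 0,"wx": 0,"wy": 0,"wz": 0},
    {"dx": 0.033,"dy": -0.93,"dz": 0,"wx": 0,"wy": 0,"wz": 0},
    {"dx": 0.033,"dy": -0.93,"dz": 0,"wx": 0,"wy": 0,"wz": 0},
    {"dx": 0.033,"dy": -0.93,"dz": 0,"wx": 0,"wy": 0,"wz": 0},
    {"dx": 0.033,"dy": -0.93,"dz": 0,"wx": 0,"wy": 0,"wz": 0},
    {"dx": 0.033,"dy": -0.93,"dz": 0,"wx": 0,"wy": 0,"wz": 0},
    {"dx": 0.033,"dy": -0.93,"dz": 0,"wx": 0,"wy": 0,"wz": 0},
    {"dx": 0.033,"dy": -0.93,"dz": 0,"wx": 0,"wy": 0,"wz": 0},
    {"dx": 0.033,"dy": -0.93,"dz": 0,"wx": 0,"wy": 0,"wz": 0},
    {"dx": 0.033,"dy": -0.93,"dz": 0,"wx": 0,"wy": 0,"wz": 0}
  ]
}}

```text
time: 10.55
ee_pos: [0.3991, -0.1049, 0.2881]
tool_rot: [-3.141, 0.002, 3.138]
ft_force: [0.6, 0.2, 0.0]
opening: 0.0851
gripper_force: 0.0
```

```bash
python3 - <<'E'
from h import *
print(rel((.40,-.385,.29),(np.pi,0,np.pi)),arm.read_state()["ee_pos"])
E
```

```text
(array([-0.0025, -0.3501, -0.002 ]), array([-0.0003,  0.0006, -0.0012])) [ 0.39906651 -0.10491894  0.28810752]
```

Emit:
{"api": "arm_command", "payload": {
  "deltas": [
    {"dx": 0,"dy": -0.35,"dz": 0,"wx": 0,"wy": 0,"wz": 0},
    {"dx": 0,"dy": -0.35,"dz": 0,"wx": 0,"wy": 0,"wz": 0},
    {"dx": 0,"dy": -0.35,"dz": 0,"wx": 0,"wy": 0,"wz": 0},
    {"dx": 0,"dy": -0.35,"dz": 0,"wx": 0,"wy": 0,"wz": 0},
    {"dx": 0,"dy": -0.35,"dz": 0,"wx": 0,"wy": 0,"wz": 0},
    {"dx": 0,"dy": -0.35,"dz": 0,"wx": 0,"wy": 0,"wz": 0},
    {"dx": 0,"dy": -0.35,"dz": 0,"wx": 0,"wy": 0,"wz": 0},
    {"dx": 0,"dy": -0.35,"dz": 0,"wx": 0,"wy": 0,"wz": 0}
  ]
}}

```text
time: 11.55
ee_pos: [0.4003, -0.3809, 0.288]
tool_rot: [-3.141, 0.0, -3.141]
ft_force: [0.5, 0.4, -0.5]
opening: 0.0857
gripper_force: 0.0
```

```bash
python3 case.py red w3.png
```

```text
[ 0.4003 -0.3809  0.288 ] [-3.141  0.    -3.141] 0.08572696974109213
wrist (1124, array([0.0219]), array([ 479.5, -393.3]), np.float64(-12.5), np.float64(109.5), np.float64(47.7))
top (251, array([0.0211]), array([ 479.2, -390.1]), np.float64(-12.2), np.float64(108.4), np.float64(49.7))
```

View pics/w3.png

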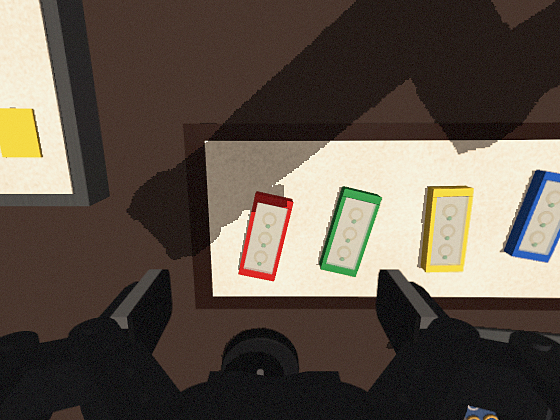

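```bash
cat > go.py <<'E'
from h import *
import sys
x,y,z,yaw=map(float,sys.argv[1:5]); tilt=float(sys.argv[5]) if len(sys.argv)>5 else 0
# tool frame: x along (yaw), z down; tilt = board slope about board y
s=arm.read_state(); print("now",s["ee_pos"].round(4),s["tool_rot"].round(3),"open",s["opening"].round(4),"F",s["ft_force"].round(1))
Rt=R.from_euler("z",np.radians(yaw))*R.from_euler("y",tilt)*R.from_euler("x",np.pi)
print(rel((x,y,z),Rt.as_euler("xyz")))
E
python3 go.py .4795 -.392 .006 167.6
```

```text
Traceback (most recent call last):
  File "go.py", line 5, in <module>
    s=arm.read_state(); print("now",s["ee_pos"].round(4),s["tool_rot"].round(3),"open",s["opening"].round(4),"F",s["ft_force"].round(1))
                                                                                       ^^^^^^^^^^^^^^^^^^
AttributeError: 'float' object has no attribute 'round'
```

```bash
sed -i 's/s\["opening"\].round(4)/round(s["opening"],4)/' go.py; python3 go.py .4795 -.392 .006 167.6
```

```text
now [ 0.4007 -0.3811  0.288 ] [-3.141  0.    -3.141] open 0.0857 F [-0.6  0.3 -0.4]
(array([-0.0984, -0.0136,  0.3526]), array([-0.0001,  0.0001,  0.0691]))
```

Emit:
{"api": "arm_command", "payload": {
  "deltas": [
    {"dx": -0.098,"dy": -0.014,"dz": 0.05,"wx": 0,"wy": 0,"wz": 0.069},
    {"dx": -0.098,"dy": -0.014,"dz": 0.1,"wx": 0,"wy": 0,"wz": 0.069},
    {"dx": -0.098,"dy": -0.014,"dz": 0.17,"wx": 0,"wy": 0,"wz": 0.069},
    {"dx": -0.098,"dy": -0.014,"dz": 0.23,"wx": 0,"wy": 0,"wz": 0.069},
    {"dx": -0.098,"dy": -0.014,"dz": 0.28,"wx": 0,"wy": 0,"wz": 0.069},
    {"dx": -0.098,"dy": -0.014,"dz": 0.31,"wx": 0,"wy": 0,"wz": 0.069},
    {"dx": -0.098,"dy": -0.014,"dz": 0.33,"wx": 0,"wy": 0,"wz": 0.069},
    {"dx": -0.098,"dy": -0.014,"dz": 0.345,"wx": 0,"wy": 0,"wz": 0.069},
    {"dx": -0.098,"dy": -0.014,"dz": 0.352,"wx": 0,"wy": 0,"wz": 0.069},
    {"dx": -0.098,"dy": -0.014,"dz": 0.352,"wx": 0,"wy": 0,"wz": 0.069}
  ]
}}

```text
time: 12.9
ee_pos: [0.4792, -0.3934, 0.0062]
tool_rot: [-3.141, 0.0, 2.925]
ft_force: [-0.3, 0.3, 0.7]
opening: 0.0853
gripper_force: 0.0
```

```bash
python3 go.py .4795 -.392 .006 167.6
```

```text
now [ 0.4792 -0.3934  0.0062] [-3.141  0.     2.925] open 0.0853 F [-0.3  0.3  0.7]
(array([0.    , 0.0018, 0.0003]), array([-0.0001,  0.0001, -0.0002]))
```

Emit:
{"api": "arm_command", "payload": {
  "deltas": [
    {"dx": 0,"dy": 0.001,"dz": 0,"wx": 0,"wy": 0,"wz": 0},
    {"dx": 0,"dy": 0.001,"dz": 0,"wx": 0,"wy": 0,"wz": 0},
    {"dx": 0,"dy": 0.001,"dz": 0,"wx": 0,"wy": 0,"wz": 0},
    {"dx": 0,"dy": 0.001,"dz": 0,"wx": 0,"wy": 0,"wz": 0},
    {"dx": 0,"dy": 0.001,"dz": 0,"wx": 0,"wy": 0,"wz": 0}
  ],
  "jaw": 0
}}

```text
time: 13.52
ee_pos: [0.4797, -0.393, 0.0069]
tool_rot: [-3.141, 0.001, 2.924]
ft_force: [-1.4, 0.4, 5.7]
opening: 0.0464
gripper_force: 63.7
```

Emit:
{"api": "arm_command", "payload": {
  "deltas": [
    {"dx": 0,"dy": 0,"dz": -0.02,"wx": 0,"wy": 0,"wz": 0},
    {"dx": 0,"dy": 0,"dz": -0.05,"wx": 0,"wy": 0,"wz": 0},
    {"dx": 0,"dy": 0,"dz": -0.1,"wx": 0,"wy": 0,"wz": 0},
    {"dx": 0,"dy": 0,"dz": -0.16,"wx": 0,"wy": 0,"wz": 0},
    {"dx": 0,"dy": 0,"dz": -0.22,"wx": 0,"wy": 0,"wz": 0},
    {"dx": 0,"dy": 0,"dz": -0.25,"wx": 0,"wy": 0,"wz": 0},
    {"dx": 0,"dy": 0,"dz": -0.25,"wx": 0,"wy": 0,"wz": 0}
  ]
}}

```text
time: 14.4
ee_pos: [0.4801, -0.3934, 0.2087]
tool_rot: [-3.139, 0.004, 2.925]
ft_force: [0.4, -0.1, -2.1]
opening: 0.0466
gripper_force: 62.9
```

```bash
python3 - <<'E'
from h import *
s=arm.read_state();print(s["joint_positions"].round(2))
# held case in the tool frame, wrist view
p=K("wrist"); im,d=read_camera("wrist"); save("w4.png",im); s=arm.read_state()
P=blobs("wrist",im,d,"red",(.3,.6,-.5,-.3),p); Q=R.from_euler("xyz",s["tool_rot"]).inv().apply(P-s["ee_pos"])*1000
print(np.percentile(Q,[1,5,50,95,99],axis=0).round(1))
E
```

```text
[-0.81  0.47 -0.04  1.06 -0.   -0.59]
[[-37.2 -25.2 -18.5]
 [-29.9 -24.4 -18.1]
 [ 40.6  -1.6 -17. ]
 [ 53.6  21.6 -11.3]
 [ 53.7  22.3  -3.6]]
```

View pics/w4.png

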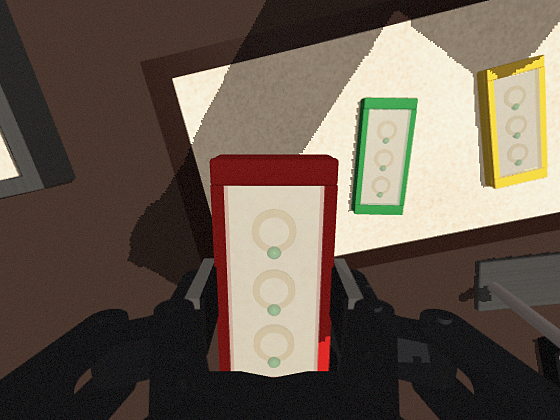

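```bash
python3 - <<'E'
from h import *
for n in("top","scene"):
    p=K(n); im,d=read_camera(n); h=cv2.cvtColor(im,cv2.COLOR_RGB2HSV)
    m=((h[...,0]>=4)&(h[...,0]<=16)&(h[...,1]>150)&(h[...,2]>120)).astype(np.uint8)
    k,l,st,ce=cv2.connectedComponentsWithStats(m)
    for i in range(1,k):
        if st[i,4]<6: continue
        a=at_z(n,ce[i],.008,p)[0]; b=at_z(n,ce[i],.15,p)[0]
        rr,cc=np.nonzero(l==i); bb=at_z(n,np.c_[cc,rr],.15,p)
        if min(abs(b[0]-.65),abs(a[0]-.65))<.05 and abs(a[1]+.08)<.25: print(n,ce[i].round(1),st[i],"z.008",a.round(4),"z.15",b.round(4),"ext y",bb[:,1].min().round(4),bb[:,1].max().round(4))
    r,c,P=cloud(n,d,p); 
    k=(abs(P[:,0]-.645)<.06)&(abs(P[:,1]+.077)<.14)&(P[:,2]>.135); Q=P[k]
    for s in(1,-1): q=Q[Q[:,1]*s>-.08*s]; print(len(q),np.percentile(q,[2,50,98],axis=0).round(4).tolist())
E
```

```text
top [278.3 199.8] [276 198   6   4  20] z.008 [ 0.672  -0.0022  0.008 ] z.15 [0.656  0.0011 0.15  ] ext y -0.0059 0.007
top [306.9 208.6] [302 204  11  10  34] z.008 [ 0.6483 -0.0844  0.008 ] z.15 [ 0.6348 -0.0725  0.15  ] ext y -0.0857 -0.06
top [344.7 207.2] [342 206   6   4  20] z.008 [ 0.6543 -0.1929  0.008 ] z.15 [ 0.6402 -0.1696  0.15  ] ext y -0.1756 -0.1627
42 [[0.6521, -0.0032, 0.1424], [0.6569, 0.012, 0.155], [0.662, 0.0223, 0.1609]]
46 [[0.6342, -0.1894, 0.1392], [0.6402, -0.1788, 0.1547], [0.6436, -0.1606, 0.162]]
scene [229.1 159.4] [226 156   6   7  19] z.008 [ 0.5855 -0.2845  0.008 ] z.15 [ 0.6408 -0.1694  0.15  ] ext y -0.1792 -0.1595
scene [261.6 207. ] [260 205   5   6  12] z.008 [ 0.6045 -0.0913  0.008 ] z.15 [ 0.6572 -0.0028  0.15  ] ext y -0.0083 0.0047
scene [248.8 217. ] [244 213  11   9  37] z.008 [ 0.6497 -0.0842  0.008 ] z.15 [0.6962 0.0033 0.15  ] ext y -0.0096 0.0153
68 [[0.6531, -0.0056, 0.1357], [0.6593, 0.0167, 0.1519], [0.6645, 0.0221, 0.1594]]
52 [[0.6361, -0.1857, 0.1368], [0.6427, -0.1788, 0.1516], [0.647, -0.1618, 0.1594]]
```

```bash
python3 go.py .6488 -.0835 .143 84.6
```

```text
now [ 0.4784 -0.3917  0.2044] [ 3.140e+00 -2.000e-03  2.924e+00] open 0.0463 F [-1.5  0.4 -1.8]
(array([-0.1252,  0.422 ,  0.0771]), array([-1.000e-04, -9.000e-04,  4.609e-01]))
```

Emit:
{"api": "arm_command", "payload": {
  "deltas": [
    {"dx": -0.01,"dy": 0.04,"dz": -0.02,"wx": 0,"wy": 0,"wz": 0.04},
    {"dx": -0.03,"dy": 0.1,"dz": -0.03,"wx": 0,"wy": 0,"wz": 0.09},
    {"dx": -0.05,"dy": 0.17,"dz": -0.03,"wx": 0,"wy": 0,"wz": 0.14},
    {"dx": -0.07,"dy": 0.23,"dz": -0.03,"wx": 0,"wy": 0,"wz": 0.19},
    {"dx": -0.085,"dy": 0.29,"dz": -0.03,"wx": 0,"wy": 0,"wz": 0.24},
    {"dx": -0.1,"dy": 0.34,"dz": -0.03,"wx": 0,"wy": 0,"wz": 0.29},
    {"dx": -0.11,"dy": 0.38,"dz": -0.03,"wx": 0,"wy": 0,"wz": 0.34},
    {"dx": -0.12,"dy": 0.405,"dz": -0.03,"wx": 0,"wy": 0,"wz": 0.39},
    {"dx": -0.124,"dy": 0.418,"dz": -0.03,"wx": 0,"wy": 0,"wz": 0.43},
    {"dx": -0.125,"dy": 0.422,"dz": -0.03,"wx": 0,"wy": 0.0,"wz": 0.455},
    {"dx": -0.125,"dy": 0.422,"dz": -0.02,"wx": 0,"wy": 0,"wz": 0.461},
    {"dx": -0.125,"dy": 0.422,"dz": 0,"wx": 0,"wy": 0,"wz": 0.461}
  ]
}}

```text
time: 16.05
ee_pos: [0.6493, -0.0845, 0.2044]
tool_rot: [-3.141, -0.0, 1.477]
ft_force: [0.2, -0.2, -0.6]
opening: 0.0467
gripper_force: 62.8
```

```bash
python3 go.py .6488 -.0835 .143 84.6
```

```text
now [ 0.6493 -0.0845  0.2044] [-3.141 -0.     1.477] open 0.0467 F [ 0.2 -0.2 -0.6]
(array([ 0.0012, -0.0006,  0.0768]), array([-0.0002, -0.    ,  0.0001]))
```

Emit:
{"api": "arm_command", "payload": {
  "deltas": [
    {"dx": 0.001,"dy": -0.0005,"dz": 0.02,"wx": 0,"wy": 0,"wz": 0},
    {"dx": 0.001,"dy": -0.0005,"dz": 0.045,"wx": 0,"wy": 0,"wz": 0},
    {"dx": 0.001,"dy": -0.0005,"dz": 0.065,"wx": 0,"wy": 0,"wz": 0},
    {"dx": 0.001,"dy": -0.0005,"dz": 0.075,"wx": 0,"wy": 0,"wz": 0},
    {"dx": 0.001,"dy": -0.0005,"dz": 0.077,"wx": 0,"wy": 0,"wz": 0},
    {"dx": 0.001,"dy": -0.0005,"dz": 0.077,"wx": 0,"wy": 0,"wz": 0},
    {"dx": 0.001,"dy": -0.0005,"dz": 0.077,"wx": 0,"wy": 0,"wz": 0},
    {"dx": 0.001,"dy": -0.0005,"dz": 0.077,"wx": 0,"wy": 0,"wz": 0}
  ]
}}

```text
time: 17.05
ee_pos: [0.6496, -0.0836, 0.1449]
tool_rot: [3.141, 0.0, 1.476]
ft_force: [-0.4, 0.3, -1.6]
opening: 0.0462
gripper_force: 62.8
```

```bash
python3 - <<'E'
from h import *
s=arm.read_state(); print(s["ee_pos"],s["tool_rot"])
for n in("scene","top","wrist"):
    p=K(n); im,d=read_camera(n)
    P=blobs(n,im,d,"red",(.5,.8,-.3,.1),p); 
    if len(P)>20: print(n,len(P),rect(P[:,:2]),np.percentile(P[:,2],[2,50,98]).round(4),np.percentile(P[:,1],[1,99]).round(4))
    if n=="scene": save("s4.png",cv2.resize(im[100:280,150:360],None,fx=3,fy=3))
    for q in landmark_of("case_red_mid",n)[:1]: print(q, at_z(n,q["point"],.15,p))
E
```

```text
[ 0.64955997 -0.08355696  0.14492777] [3.14060655e+00 1.22890118e-04 1.47628008e+00]
scene 247 (array([623.5, -98.4]), array([173.4,  60.2]), 57.3) [0.0079 0.1574 0.1622] [-0.132  -0.0256]
{'point': [242.4, 184.3], 'confidence': 0.85} [[ 0.6567652  -0.08432301  0.15      ]]
top 117 (array([644.5, -37. ]), array([114.6,  27.9]), -14.2) [0.0011 0.1591 0.5691] [-0.0511 -0.0209]
{'point': [311.5, 204.4], 'confidence': 0.7} [[ 0.64578237 -0.08427112  0.15      ]]
wrist 8535 (array([ 643.3, -143.5]), array([227.6, 109.3]), 84.6) [0.0034 0.1595 0.1607] [-0.1286 -0.0288]
{'point': [275.9, 282.8], 'confidence': 0.67} [[ 0.64950759 -0.08556826  0.15      ]]
```

View pics/s4.png

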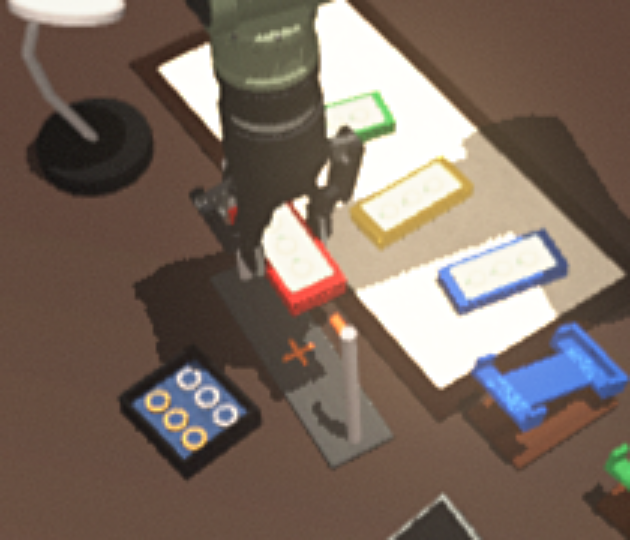

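Emit:
{"api": "arm_command", "payload": {
  "deltas": [
    {"dx": 0,"dy": 0,"dz": 0,"wx": 0,"wy": 0,"wz": 0},
    {"dx": 0,"dy": 0,"dz": 0,"wx": 0,"wy": 0,"wz": 0},
    {"dx": 0,"dy": 0,"dz": 0,"wx": 0,"wy": 0,"wz": 0},
    {"dx": 0,"dy": 0,"dz": 0,"wx": 0,"wy": 0,"wz": 0},
    {"dx": 0,"dy": 0,"dz": 0,"wx": 0,"wy": 0,"wz": 0},
    {"dx": 0,"dy": 0,"dz": 0,"wx": 0,"wy": 0,"wz": 0},
    {"dx": 0,"dy": 0,"dz": 0,"wx": 0,"wy": 0,"wz": 0},
    {"dx": 0,"dy": 0,"dz": 0,"wx": 0,"wy": 0,"wz": 0},
    {"dx": 0,"dy": 0,"dz": 0,"wx": 0,"wy": 0,"wz": 0},
    {"dx": 0,"dy": 0,"dz": 0,"wx": 0,"wy": 0,"wz": 0},
    {"dx": 0,"dy": 0,"dz": 0,"wx": 0,"wy": 0,"wz": 0},
    {"dx": 0,"dy": 0,"dz": 0,"wx": 0,"wy": 0,"wz": 0}
  ]
}}

```text
time: 18.85
ee_pos: [0.6492, -0.0835, 0.1444]
tool_rot: [-3.142, 0.0, 1.476]
ft_force: [0.2, -0.4, -1.9]
opening: 0.0465
gripper_force: 62.8
```

Emit:
{"api": "arm_command", "payload": {
  "deltas": [
    {"dx": 0,"dy": 0,"dz": 0,"wx": 0,"wy": 0,"wz": 0},
    {"dx": 0,"dy": 0,"dz": 0,"wx": 0,"wy": 0,"wz": 0},
    {"dx": 0,"dy": 0,"dz": 0,"wx": 0,"wy": 0,"wz": 0},
    {"dx": 0,"dy": 0,"dz": 0,"wx": 0,"wy": 0,"wz": 0},
    {"dx": 0,"dy": 0,"dz": 0,"wx": 0,"wy": 0,"wz": 0},
    {"dx": 0,"dy": 0,"dz": 0,"wx": 0,"wy": 0,"wz": 0},
    {"dx": 0,"dy": 0,"dz": -0.03,"wx": 0,"wy": 0,"wz": 0},
    {"dx": 0,"dy": 0,"dz": -0.07,"wx": 0,"wy": 0,"wz": 0},
    {"dx": 0,"dy": 0,"dz": -0.11,"wx": 0,"wy": 0,"wz": 0},
    {"dx": 0,"dy": 0,"dz": -0.13,"wx": 0,"wy": 0,"wz": 0}
  ]
}}

```text
time: 20.1
ee_pos: [0.65, -0.0837, 0.2504]
tool_rot: [3.139, 0.0, 1.476]
ft_force: [0.7, 1.0, -2.2]
opening: 0.0465
gripper_force: 62.9
```

```bash
cat > place.py <<'E'
from h import *
import sys
BO={"red":(.510,.3123,.093),"blue":(.5108,.0836,.002),"green":(.4772,.2085,.119),"yellow":(.4966,.4416,-.045)}
def pose(c,bx,by,bz):
    x,y,th=BO[c]; Rb=R.from_euler("ZY",[th,-.35]); Rt=R.from_euler("z",th+np.pi)*R.from_euler("y",.35)*R.from_euler("x",np.pi)
    return np.array([x,y,.05])+Rb.apply(np.array([bx,by,bz])/1000),Rt
if __name__=="__main__":
    c=sys.argv[1]; s=arm.read_state(); print("now",s["ee_pos"].round(4),s["tool_rot"].round(3),"open",round(s["opening"],4),"F",s["ft_force"].round(1))
    x,y,th=BO[c]; Rb=R.from_euler("ZY",[th,-.35]); print("TCP in board, mm",(Rb.inv().apply(s["ee_pos"]-[x,y,.05])*1000).round(1))
    t,Rt=pose(c,*map(float,sys.argv[2:5])); print("target",t.round(4),*rel(t,Rt.as_euler("xyz")))
E
python3 place.py red 1 0 63
```

```text
now [ 0.65   -0.0837  0.2504] [3.139 0.    1.476] open 0.0465 F [ 0.7  1.  -2.2]
TCP in board, mm [ 165.1 -407.3  153. ]
target [0.4894 0.3104 0.1095] [ 0.4715 -0.2468  0.1752] [-0.0973 -0.0801 -0.5534]
```

Emit:
{"api": "arm_command", "payload": {
  "deltas": [
    {"dx": 0.04,"dy": -0.02,"dz": 0,"wx": -0.008,"wy": -0.007,"wz": -0.045},
    {"dx": 0.1,"dy": -0.05,"dz": 0,"wx": -0.017,"wy": -0.014,"wz": -0.1},
    {"dx": 0.16,"dy": -0.085,"dz": 0,"wx": -0.027,"wy": -0.022,"wz": -0.155},
    {"dx": 0.22,"dy": -0.115,"dz": 0,"wx": -0.037,"wy": -0.03,"wz": -0.21},
    {"dx": 0.28,"dy": -0.147,"dz": 0,"wx": -0.047,"wy": -0.038,"wz": -0.265},
    {"dx": 0.335,"dy": -0.175,"dz": 0,"wx": -0.057,"wy": -0.047,"wz": -0.32},
    {"dx": 0.38,"dy": -0.2,"dz": 0.02,"wx": -0.066,"wy": -0.055,"wz": -0.375},
    {"dx": 0.42,"dy": -0.22,"dz": 0.05,"wx": -0.076,"wy": -0.062,"wz": -0.43},
    {"dx": 0.45,"dy": -0.235,"dz": 0.09,"wx": -0.085,"wy": -0.07,"wz": -0.485},
    {"dx": 0.465,"dy": -0.244,"dz": 0.13,"wx": -0.094,"wy": -0.077,"wz": -0.535},
    {"dx": 0.4715,"dy": -0.247,"dz": 0.16,"wx": -0.0973,"wy": -0.0801,"wz": -0.5534},
    {"dx": 0.4715,"dy": -0.247,"dz": 0.175,"wx": -0.0973,"wy": -0.0801,"wz": -0.5534}
  ]
}}

```text
time: 21.6
ee_pos: [0.4863, 0.3102, 0.1063]
tool_rot: [-3.141, 0.344, -3.048]
ft_force: [-0.2, -0.9, -1.5]
opening: 0.0463
gripper_force: 62.8
```

```bash
python3 place.py red 1 0 9
```

```text
now [0.4863 0.3102 0.1063] [-3.141  0.344 -3.048] open 0.0463 F [-0.2 -0.9 -1.5]
TCP in board, mm [-3.   0.1 61. ]
target [0.5079 0.3121 0.0588] [-0.0054 -0.0001  0.065 ] [-0.     -0.0019  0.0001]
```

Emit:
{"api": "arm_command", "payload": {
  "deltas": [
    {"dx": -0.0054,"dy": 0,"dz": 0.01,"wx": 0,"wy": -0.002,"wz": 0},
    {"dx": -0.0054,"dy": 0,"dz": 0.025,"wx": 0,"wy": -0.002,"wz": 0},
    {"dx": -0.0054,"dy": 0,"dz": 0.04,"wx": 0,"wy": -0.002,"wz": 0},
    {"dx": -0.0054,"dy": 0,"dz": 0.055,"wx": 0,"wy": -0.002,"wz": 0},
    {"dx": -0.0054,"dy": 0,"dz": 0.064,"wx": 0,"wy": -0.002,"wz": 0},
    {"dx": -0.0054,"dy": 0,"dz": 0.065,"wx": 0,"wy": -0.002,"wz": 0},
    {"dx": -0.0054,"dy": 0,"dz": 0.065,"wx": 0,"wy": -0.002,"wz": 0}
  ]
}}

```text
time: 22.48
ee_pos: [0.5098, 0.3128, 0.061]
tool_rot: [3.14, 0.354, -3.049]
ft_force: [-0.1, 0.3, -1.6]
opening: 0.0464
gripper_force: 62.8
```

```bash
python3 place.py red 1 0 3; python3 - <<'E'
from fit import *
from place import BO
p=K("wrist"); im,d=read_camera("wrist"); P=blobs("wrist",im,d,"red",(.35,.65,.2,.42),p)
x,y,th=BO["red"]; Q=inframe(P,(x*1000,y*1000,th,0)); save("w5.png",im)
print(np.percentile(Q,[1,50,99],axis=0).round(1))
E
```

```text
now [0.5098 0.3128 0.061 ] [ 3.14   0.354 -3.049] open 0.0464 F [-0.1  0.3 -1.6]
TCP in board, mm [ 3.7  0.5 10.4]
target [0.5099 0.3123 0.0532] [ 0.0034 -0.0007  0.0092] [ 0.0003  0.0012 -0.0001]
[[-61.6 -35.1 -33. ]
 [-46.   -0.3  24.5]
 [ 49.4  33.9  27.3]]
```

View pics/w5.png

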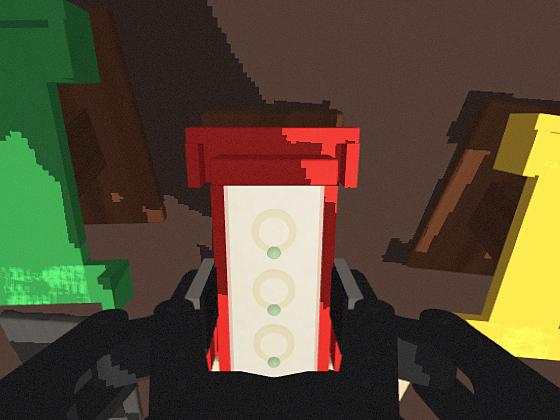

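Emit:
{"api": "arm_command", "payload": {
  "deltas": [
    {"dx": 0.001,"dy": -0.0005,"dz": 0.004,"wx": 0,"wy": 0.001,"wz": 0},
    {"dx": 0.001,"dy": -0.0005,"dz": 0.007,"wx": 0,"wy": 0.001,"wz": 0},
    {"dx": 0.001,"dy": -0.0005,"dz": 0.008,"wx": 0,"wy": 0.001,"wz": 0},
    {"dx": 0.001,"dy": -0.0005,"dz": 0.009,"wx": 0,"wy": 0.001,"wz": 0},
    {"dx": 0.001,"dy": -0.0005,"dz": 0.009,"wx": 0,"wy": 0.001,"wz": 0}
  ]
}}

```text
time: 23.15
ee_pos: [0.5115, 0.3125, 0.0538]
tool_rot: [3.141, 0.35, -3.049]
ft_force: [-0.1, 0.3, -1.9]
opening: 0.0465
gripper_force: 62.8
```

```bash
python3 place.py red 1 0 3
```

```text
now [0.5115 0.3125 0.0538] [ 3.141  0.35  -3.049] open 0.0465 F [-0.1  0.3 -1.9]
TCP in board, mm [2.8 0.1 3.1]
target [0.5099 0.3123 0.0532] [ 0.0022 -0.0001  0.0001] [ 0.0003  0.0001 -0.0001]
```

Not in contact yet; step down a bit, then toward the lip.

Emit:
{"api": "arm_command", "payload": {
  "deltas": [
    {"dx": 0,"dy": 0,"dz": 0.001,"wx": 0,"wy": 0,"wz": 0},
    {"dx": 0,"dy": 0,"dz": 0.002,"wx": 0,"wy": 0,"wz": 0},
    {"dx": 0,"dy": 0,"dz": 0.002,"wx": 0,"wy": 0,"wz": 0}
  ]
}}

```text
time: 23.52
ee_pos: [0.5117, 0.3125, 0.0537]
tool_rot: [3.141, 0.351, -3.048]
ft_force: [-8.3, -1.3, 14.9]
opening: 0.0466
gripper_force: 64.9
```

Emit:
{"api": "arm_command", "payload": {
  "deltas": [
    {"dx": 0.001,"dy": 0,"dz": 0.001,"wx": 0,"wy": 0,"wz": 0},
    {"dx": 0.002,"dy": 0,"dz": 0.001,"wx": 0,"wy": 0,"wz": 0},
    {"dx": 0.003,"dy": 0,"dz": 0.001,"wx": 0,"wy": 0,"wz": 0},
    {"dx": 0.003,"dy": 0,"dz": 0.001,"wx": 0,"wy": 0,"wz": 0}
  ]
}}

```text
time: 24.02
ee_pos: [0.5117, 0.3126, 0.0537]
tool_rot: [3.141, 0.355, -3.049]
ft_force: [-8.1, -3.9, 18.6]
opening: 0.0461
gripper_force: 65.3
```

```bash
python3 place.py red 1 0 3
```

```text
now [0.5117 0.3126 0.0537] [ 3.141  0.355 -3.049] open 0.0461 F [-8.1 -3.9 18.6]
TCP in board, mm [2.9 0.1 2.9]
target [0.5099 0.3123 0.0532] [ 0.0023 -0.0002 -0.0002] [ 0.0001  0.0017 -0.0002]
```

Emit:
{"api": "arm_command", "payload": {
  "deltas": [
    {"dx": 0,"dy": 0,"dz": -0.0015,"wx": 0,"wy": -0.001,"wz": 0},
    {"dx": 0.001,"dy": 0,"dz": -0.0015,"wx": 0,"wy": -0.001,"wz": 0},
    {"dx": 0.002,"dy": 0,"dz": -0.0015,"wx": 0,"wy": -0.001,"wz": 0},
    {"dx": 0.002,"dy": 0,"dz": -0.0015,"wx": 0,"wy": -0.001,"wz": 0}
  ]
}}

```text
time: 24.52
ee_pos: [0.5109, 0.3128, 0.0534]
tool_rot: [3.14, 0.359, -3.05]
ft_force: [0.3, -0.4, 7.6]
opening: 0.0465
gripper_force: 63.7
```

```bash
python3 place.py red -1 0 3
```

```text
now [0.5109 0.3128 0.0534] [ 3.14   0.359 -3.05 ] open 0.0465 F [ 0.3 -0.4  7.6]
TCP in board, mm [2.  0.4 2.9]
target [0.508  0.3121 0.0525] [ 0.0038 -0.0005 -0.0001] [ 0.0003  0.0029 -0.0003]
```

Emit:
{"api": "arm_command", "payload": {
  "deltas": [
    {"dx": 0,"dy": 0,"dz": -0.001,"wx": 0,"wy": 0,"wz": 0},
    {"dx": 0.001,"dy": 0,"dz": -0.001,"wx": 0,"wy": 0.0,"wz": 0},
    {"dx": 0.002,"dy": 0,"dz": -0.001,"wx": 0,"wy": 0,"wz": 0},
    {"dx": 0.002,"dy": 0,"dz": -0.001,"wx": 0,"wy": 0,"wz": 0}
  ]
}}

```text
time: 25.02
ee_pos: [0.5081, 0.3125, 0.0525]
tool_rot: [3.14, 0.357, -3.05]
ft_force: [5.3, 0.4, 2.9]
opening: 0.0463
gripper_force: 63.1
```

```bash
python3 place.py red -1 0 3
```

```text
now [0.5081 0.3125 0.0525] [ 3.14   0.357 -3.05 ] open 0.0463 F [5.3 0.4 2.9]
TCP in board, mm [-0.9  0.3  3. ]
target [0.508  0.3121 0.0525] [ 0.0002 -0.0004 -0.    ] [ 0.0004  0.0022 -0.0003]
```

Emit:
{"api": "arm_command", "payload": {
  "deltas": [
    {"dx": 0,"dy": 0,"dz": 0,"wx": 0,"wy": 0,"wz": 0},
    {"dx": 0,"dy": 0,"dz": 0,"wx": 0,"wy": 0,"wz": 0},
    {"dx": 0,"dy": 0,"dz": 0,"wx": 0,"wy": 0,"wz": 0},
    {"dx": 0,"dy": 0,"dz": -0.01,"wx": 0,"wy": 0,"wz": 0},
    {"dx": 0,"dy": 0,"dz": -0.03,"wx": 0,"wy": 0,"wz": 0},
    {"dx": 0,"dy": 0,"dz": -0.07,"wx": 0,"wy": 0,"wz": 0},
    {"dx": 0,"dy": 0,"dz": -0.13,"wx": 0,"wy": 0,"wz": 0},
    {"dx": 0,"dy": 0,"dz": -0.19,"wx": 0,"wy": 0,"wz": 0},
    {"dx": 0,"dy": 0,"dz": -0.22,"wx": 0,"wy": 0,"wz": 0}
  ],
  "jaw": 0.75
}}

```text
time: 26.15
ee_pos: [0.4457, 0.3068, 0.2208]
tool_rot: [3.138, 0.358, -3.049]
ft_force: [0.1, 0.2, -0.4]
opening: 0.0639
gripper_force: 0.0
```

```bash
cat > chk.py <<'E'
from fit import *
from place import BO
import sys
def chk(c,cams):
    x,y,th=BO[c]
    for n in cams:
        p=K(n); im,d=read_camera(n)
        r,cc,P=cloud(n,d,p); Q=inframe(P,(x*1000,y*1000,th,0)); k=(abs(Q[:,0])<75)&(abs(Q[:,1])<45)&(Q[:,2]>15)&(Q[:,2]<26); S=Q[k]
        if len(S)<30: print(n,c,"none",len(S)); continue
        A=np.c_[S[:,:2],np.ones(len(S))]; f=np.linalg.lstsq(A,S[:,2],rcond=None)[0]
        print(n,c,len(S),"x",np.percentile(S[:,0],[1,99]).round(1),"y",np.percentile(S[:,1],[1,99]).round(1),"plane",f.round(3))
if __name__=="__main__":
    for c in sys.argv[2:]: chk(c,sys.argv[1].split(","))
E
python3 chk.py wrist,scene,top red; python3 go.py .40 -.04 .29 180; python3 case.py blue
```

```text
wrist red 6133 x [-54.6  52.1] y [-23.9  23.1] plane [ 0.    -0.    18.298]
scene red 771 x [-53.1  56. ] y [-22.5  25.9] plane [-3.0000e-03  1.5000e-02  1.7702e+01]
top red 645 x [-53.2  55.4] y [-22.5  26. ] plane [-0.0000e+00 -4.0000e-03  1.8611e+01]
now [0.4461 0.3068 0.2191] [ 3.139  0.357 -3.049] open 0.0643 F [-0.5  0.2  0.2]
(array([ 0.0604, -0.426 , -0.1185]), array([0.0062, 0.1136, 0.0293]))
[0.4461 0.3068 0.2191] [ 3.139  0.357 -3.049] 0.06426846432998871
wrist None
top (161, array([0.0221]), array([452.8, -46. ]), np.float64(-10.5), np.float64(107.7), np.float64(45.7))
```

```bash
python3 go.py .37 -.046 .28 172
```

```text
now [0.4454 0.306  0.2164] [ 3.141  0.353 -3.049] open 0.0642 F [ 0.5 -0.4 -1.3]
(array([ 0.0988, -0.4293, -0.1216]), array([0.0134, 0.1119, 0.0733]))
```

Emit:
{"api": "arm_command", "payload": {
  "deltas": [
    {"dx": 0.02,"dy": -0.04,"dz": -0.03,"wx": 0.002,"wy": 0.02,"wz": 0.01},
    {"dx": 0.04,"dy": -0.11,"dz": -0.06,"wx": 0.004,"wy": 0.04,"wz": 0.02},
    {"dx": 0.06,"dy": -0.18,"dz": -0.09,"wx": 0.006,"wy": 0.06,"wz": 0.03},
    {"dx": 0.08,"dy": -0.25,"dz": -0.12,"wx": 0.008,"wy": 0.08,"wz": 0.05},
    {"dx": 0.099,"dy": -0.32,"dz": -0.122,"wx": 0.01,"wy": 0.1,"wz": 0.06},
    {"dx": 0.099,"dy": -0.38,"dz": -0.122,"wx": 0.0134,"wy": 0.1119,"wz": 0.0733},
    {"dx": 0.099,"dy": -0.42,"dz": -0.122,"wx": 0.0134,"wy": 0.1119,"wz": 0.0733},
    {"dx": 0.099,"dy": -0.429,"dz": -0.122,"wx": 0.0134,"wy": 0.1119,"wz": 0.0733},
    {"dx": 0.099,"dy": -0.429,"dz": -0.122,"wx": 0.0134,"wy": 0.1119,"wz": 0.0733},
    {"dx": 0.099,"dy": -0.429,"dz": -0.122,"wx": 0.0134,"wy": 0.1119,"wz": 0.0733}
  ],
  "jaw": 1
}}

```text
time: 27.65
ee_pos: [0.3697, -0.0446, 0.2801]
tool_rot: [3.141, -0.001, 3.003]
ft_force: [-0.5, 0.4, 0.6]
opening: 0.0853
gripper_force: 0.0
```

```bash
python3 case.py blue; python3 go.py .4525 -.048 .006 169.4
```

```text
[ 0.3697 -0.0446  0.2801] [ 3.141e+00 -1.000e-03  3.003e+00] 0.0853490427466384
wrist (1110, array([0.022]), array([451.8, -48.6]), np.float64(-10.5), np.float64(108.8), np.float64(47.4))
top (143, array([0.0219]), array([452.8, -45.9]), np.float64(-10.8), np.float64(107.8), np.float64(45.5))
now [ 0.3699 -0.0446  0.2804] [3.141 0.    3.004] open 0.0854 F [0.6 0.3 0.5]
(array([-0.1028,  0.0099,  0.343 ]), array([0.0001, 0.    , 0.015 ]))
```

Emit:
{"api": "arm_command", "payload": {
  "deltas": [
    {"dx": -0.03,"dy": 0.005,"dz": 0.05,"wx": 0,"wy": 0,"wz": 0.015},
    {"dx": -0.07,"dy": 0.01,"dz": 0.1,"wx": 0,"wy": 0,"wz": 0.015},
    {"dx": -0.1,"dy": 0.01,"dz": 0.17,"wx": 0,"wy": 0,"wz": 0.015},
    {"dx": -0.1024,"dy": 0.01,"dz": 0.23,"wx": 0,"wy": 0,"wz": 0.015},
    {"dx": -0.1024,"dy": 0.01,"dz": 0.28,"wx": 0,"wy": 0,"wz": 0.015},
    {"dx": -0.1024,"dy": 0.01,"dz": 0.31,"wx": 0,"wy": 0,"wz": 0.015},
    {"dx": -0.1024,"dy": 0.01,"dz": 0.33,"wx": 0,"wy": 0,"wz": 0.015},
    {"dx": -0.1024,"dy": 0.01,"dz": 0.34,"wx": 0,"wy": 0,"wz": 0.015},
    {"dx": -0.1024,"dy": 0.01,"dz": 0.343,"wx": 0,"wy": 0,"wz": 0.015},
    {"dx": -0.1024,"dy": 0.01,"dz": 0.343,"wx": 0,"wy": 0,"wz": 0.015}
  ]
}}

```text
time: 29.0
ee_pos: [0.4528, -0.049, 0.0066]
tool_rot: [3.142, 0.001, 2.955]
ft_force: [0.1, 0.1, -0.0]
opening: 0.0854
gripper_force: 0.0
```

Emit:
{"api": "arm_command", "payload": {
  "deltas": [
    {"dx": 0,"dy": 0,"dz": 0,"wx": 0,"wy": 0,"wz": 0},
    {"dx": 0,"dy": 0,"dz": 0,"wx": 0,"wy": 0,"wz": 0},
    {"dx": 0,"dy": 0,"dz": 0,"wx": 0,"wy": 0,"wz": 0},
    {"dx": 0,"dy": 0,"dz": 0,"wx": 0,"wy": 0,"wz": 0},
    {"dx": 0,"dy": 0,"dz": 0,"wx": 0,"wy": 0,"wz": 0}
  ],
  "jaw": 0
}}

```text
time: 29.62
ee_pos: [0.4528, -0.0491, 0.0069]
tool_rot: [3.141, 0.001, 2.955]
ft_force: [-1.2, 1.4, 7.4]
opening: 0.0466
gripper_force: 62.0
```

Emit:
{"api": "arm_command", "payload": {
  "deltas": [
    {"dx": 0,"dy": 0,"dz": -0.02,"wx": 0,"wy": 0,"wz": 0},
    {"dx": 0,"dy": 0,"dz": -0.05,"wx": 0,"wy": 0,"wz": 0},
    {"dx": 0,"dy": 0,"dz": -0.1,"wx": 0,"wy": 0,"wz": 0},
    {"dx": 0,"dy": 0,"dz": -0.16,"wx": 0,"wy": 0,"wz": 0},
    {"dx": 0,"dy": 0,"dz": -0.22,"wx": 0,"wy": 0,"wz": 0},
    {"dx": 0,"dy": 0,"dz": -0.27,"wx": 0,"wy": 0,"wz": 0},
    {"dx": 0,"dy": 0,"dz": -0.27,"wx": 0,"wy": 0,"wz": 0},
    {"dx": 0,"dy": 0,"dz": -0.27,"wx": 0,"wy": 0,"wz": 0}
  ]
}}

```text
time: 30.62
ee_pos: [0.4517, -0.049, 0.2213]
tool_rot: [3.141, -0.001, 2.955]
ft_force: [-0.0, 0.5, -0.6]
opening: 0.0466
gripper_force: 62.3
```

```bash
cat > held.py <<'E'
from h import *
import sys
s=arm.read_state(); p=K("wrist"); im,d=read_camera("wrist"); r,c,P=cloud("wrist",d,p)
Q=R.from_euler("xyz",s["tool_rot"]).inv().apply(P-s["ee_pos"])*1000
k=mask(im,sys.argv[1])[r,c]&(abs(Q[:,2]+16)<4)&(abs(Q[:,1])<35)&(Q[:,0]<75); Q=Q[k]
print("held: end x",np.percentile(Q[:,0],99).round(1),"y",np.percentile(Q[:,1],[1,99]).round(1),"top z",np.median(Q[:,2]).round(1))
E
python3 held.py blue; python3 go.py .6488 -.0845 .2 84.6
```

```text
held: end x 55.4 y [-24.5  22.9] top z -15.1
now [ 0.4513 -0.0489  0.2208] [ 3.141e+00 -2.000e-03  2.955e+00] open 0.0464 F [ 0.7 -0.3 -1. ]
(array([-0.251 ,  0.0021,  0.0255]), array([-4.000e-04, -6.000e-04,  4.705e-01]))
```

Emit:
{"api": "arm_command", "payload": {
  "deltas": [
    {"dx": -0.02,"dy": 0,"dz": 0,"wx": 0,"wy": 0,"wz": 0.04},
    {"dx": -0.05,"dy": 0,"dz": 0,"wx": 0,"wy": 0,"wz": 0.09},
    {"dx": -0.09,"dy": 0,"dz": 0,"wx": 0,"wy": 0,"wz": 0.14},
    {"dx": -0.125,"dy": 0.001,"dz": 0,"wx": 0,"wy": 0,"wz": 0.19},
    {"dx": -0.16,"dy": 0.002,"dz": 0,"wx": 0,"wy": 0,"wz": 0.24},
    {"dx": -0.19,"dy": 0.002,"dz": 0,"wx": 0,"wy": 0,"wz": 0.29},
    {"dx": -0.215,"dy": 0.002,"dz": 0,"wx": 0,"wy": 0,"wz": 0.34},
    {"dx": -0.235,"dy": 0.002,"dz": 0,"wx": 0,"wy": 0,"wz": 0.39},
    {"dx": -0.247,"dy": 0.002,"dz": 0,"wx": 0,"wy": 0,"wz": 0.435},
    {"dx": -0.251,"dy": 0.002,"dz": 0,"wx": 0,"wy": 0,"wz": 0.465},
    {"dx": -0.251,"dy": 0.002,"dz": 0.01,"wx": 0,"wy": 0,"wz": 0.4705},
    {"dx": -0.251,"dy": 0.002,"dz": 0.025,"wx": 0,"wy": 0,"wz": 0.4705}
  ]
}}

```text
time: 32.17
ee_pos: [0.6492, -0.0847, 0.2003]
tool_rot: [-3.14, -0.0, 1.478]
ft_force: [-0.7, 0.3, -1.1]
opening: 0.0464
gripper_force: 62.2
```

```bash
python3 go.py .6488 -.0848 .1443 84.6
```

```text
now [ 0.6492 -0.0847  0.2003] [-3.14  -0.     1.478] open 0.0464 F [-0.7  0.3 -1.1]
(array([-0.0002, -0.0004,  0.07  ]), array([-0.0005, -0.0001,  0.0004]))
```

Emit:
{"api": "arm_command", "payload": {
  "deltas": [
    {"dx": 0,"dy": 0,"dz": 0.02,"wx": 0,"wy": 0,"wz": 0},
    {"dx": 0,"dy": 0,"dz": 0.045,"wx": 0,"wy": 0,"wz": 0},
    {"dx": 0,"dy": 0,"dz": 0.062,"wx": 0,"wy": 0,"wz": 0},
    {"dx": 0,"dy": 0,"dz": 0.069,"wx": 0,"wy": 0,"wz": 0},
    {"dx": 0,"dy": 0,"dz": 0.07,"wx": 0,"wy": 0,"wz": 0},
    {"dx": 0,"dy": 0,"dz": 0.07,"wx": 0,"wy": 0,"wz": 0},
    {"dx": 0,"dy": 0,"dz": 0.07,"wx": 0,"wy": 0,"wz": 0},
    {"dx": 0,"dy": 0,"dz": 0.07,"wx": 0,"wy": 0,"wz": 0}
  ]
}}

```text
time: 33.17
ee_pos: [0.6502, -0.0849, 0.1467]
tool_rot: [3.14, 0.0, 1.477]
ft_force: [-0.2, 0.5, -0.6]
opening: 0.0465
gripper_force: 62.2
```

```bash
python3 go.py .6488 -.0848 .1443 84.6; cat > vh.py <<'E'
from h import *
import sys
p=K("wrist"); im,d=read_camera("wrist"); r,c,P=cloud("wrist",d,p); k=mask(im,sys.argv[1])[r,c]&(P[:,2]>.14)&(P[:,2]<.17); P=P[k]
print("view: near end y",np.percentile(P[:,1],99.).round(4),"(want -.0296) top z",np.median(P[:,2]).round(4))
E
python3 vh.py blue
```

```text
now [ 0.6502 -0.0849  0.1467] [3.14  0.    1.477] open 0.0465 F [-0.2  0.5 -0.6]
(array([-0.    , -0.0018,  0.003 ]), array([ 0.0004,  0.    , -0.    ]))
view: near end y -0.0295 (want -.0296) top z 0.1617
```

Emit:
{"api": "arm_command", "payload": {
  "deltas": [
    {"dx": 0,"dy": 0,"dz": 0,"wx": 0,"wy": 0,"wz": 0},
    {"dx": 0,"dy": 0,"dz": 0,"wx": 0,"wy": 0,"wz": 0},
    {"dx": 0,"dy": 0,"dz": 0,"wx": 0,"wy": 0,"wz": 0},
    {"dx": 0,"dy": 0,"dz": 0,"wx": 0,"wy": 0,"wz": 0},
    {"dx": 0,"dy": 0,"dz": 0,"wx": 0,"wy": 0,"wz": 0},
    {"dx": 0,"dy": 0,"dz": 0,"wx": 0,"wy": 0,"wz": 0},
    {"dx": 0,"dy": 0,"dz": 0,"wx": 0,"wy": 0,"wz": 0},
    {"dx": 0,"dy": 0,"dz": 0,"wx": 0,"wy": 0,"wz": 0},
    {"dx": 0,"dy": 0,"dz": 0,"wx": 0,"wy": 0,"wz": 0},
    {"dx": 0,"dy": 0,"dz": 0,"wx": 0,"wy": 0,"wz": 0},
    {"dx": 0,"dy": 0,"dz": 0,"wx": 0,"wy": 0,"wz": 0},
    {"dx": 0,"dy": 0,"dz": 0,"wx": 0,"wy": 0,"wz": 0}
  ]
}}

```text
time: 34.72
ee_pos: [0.6499, -0.0848, 0.1462]
tool_rot: [3.141, -0.0, 1.477]
ft_force: [0.7, -0.2, -0.9]
opening: 0.0468
gripper_force: 62.2
```

Emit:
{"api": "arm_command", "payload": {
  "deltas": [
    {"dx": 0,"dy": 0,"dz": 0,"wx": 0,"wy": 0,"wz": 0},
    {"dx": 0,"dy": 0,"dz": 0,"wx": 0,"wy": 0,"wz": 0},
    {"dx": 0,"dy": 0,"dz": 0,"wx": 0,"wy": 0,"wz": 0},
    {"dx": 0,"dy": 0,"dz": 0,"wx": 0,"wy": 0,"wz": 0},
    {"dx": 0,"dy": 0,"dz": 0,"wx": 0,"wy": 0,"wz": 0},
    {"dx": 0,"dy": 0,"dz": 0,"wx": 0,"wy": 0,"wz": 0},
    {"dx": 0,"dy": 0,"dz": -0.03,"wx": 0,"wy": 0,"wz": 0},
    {"dx": 0,"dy": 0,"dz": -0.07,"wx": 0,"wy": 0,"wz": 0},
    {"dx": 0,"dy": 0,"dz": -0.11,"wx": 0,"wy": 0,"wz": 0},
    {"dx": 0,"dy": 0,"dz": -0.13,"wx": 0,"wy": 0,"wz": 0},
    {"dx": 0,"dy": 0,"dz": -0.13,"wx": 0,"wy": 0,"wz": 0}
  ]
}}

```text
time: 36.1
ee_pos: [0.6506, -0.085, 0.2511]
tool_rot: [3.139, 0.0, 1.477]
ft_force: [0.8, -0.3, -1.4]
opening: 0.0464
gripper_force: 62.3
```

```bash
python3 place.py blue 3 0 60
```

```text
now [ 0.6506 -0.085   0.2511] [3.139 0.    1.477] open 0.0464 F [ 0.8 -0.3 -1.4]
TCP in board, mm [ 200.  -168.9  141.1]
target [0.493  0.0836 0.1074] [ 0.1913 -0.2163  0.1791] [-0.0922 -0.0835 -0.5247]
```

Emit:
{"api": "arm_command", "payload": {
  "deltas": [
    {"dx": 0.02,"dy": -0.02,"dz": 0,"wx": -0.008,"wy": -0.007,"wz": -0.045},
    {"dx": 0.04,"dy": -0.045,"dz": 0,"wx": -0.0175,"wy": -0.016,"wz": -0.1},
    {"dx": 0.06,"dy": -0.07,"dz": 0,"wx": -0.027,"wy": -0.0245,"wz": -0.155},
    {"dx": 0.085,"dy": -0.095,"dz": 0,"wx": -0.037,"wy": -0.033,"wz": -0.21},
    {"dx": 0.11,"dy": -0.12,"dz": 0,"wx": -0.0465,"wy": -0.042,"wz": -0.265},
    {"dx": 0.135,"dy": -0.15,"dz": 0,"wx": -0.056,"wy": -0.051,"wz": -0.32},
    {"dx": 0.155,"dy": -0.175,"dz": 0.02,"wx": -0.066,"wy": -0.06,"wz": -0.375},
    {"dx": 0.172,"dy": -0.195,"dz": 0.05,"wx": -0.0755,"wy": -0.0685,"wz": -0.43},
    {"dx": 0.184,"dy": -0.208,"dz": 0.09,"wx": -0.0845,"wy": -0.0765,"wz": -0.48},
    {"dx": 0.19,"dy": -0.215,"dz": 0.13,"wx": -0.09,"wy": -0.082,"wz": -0.515},
    {"dx": 0.1913,"dy": -0.2163,"dz": 0.16,"wx": -0.0922,"wy": -0.0835,"wz": -0.5247},
    {"dx": 0.1913,"dy": -0.2163,"dz": 0.179,"wx": -0.0922,"wy": -0.0835,"wz": -0.5247}
  ]
}}

```text
time: 37.6
ee_pos: [0.4892, 0.0838, 0.104]
tool_rot: [3.141, 0.343, -3.139]
ft_force: [0.2, -0.3, -1.4]
opening: 0.0467
gripper_force: 62.3
```

```bash
python3 place.py blue 2 0 8
```

```text
now [0.4892 0.0838 0.104 ] [ 3.141  0.343 -3.139] open 0.0467 F [ 0.2 -0.3 -1.4]
TCP in board, mm [-1.8  0.3 58.2]
target [0.5099 0.0836 0.0582] [-0.0051 -0.0003  0.0627] [ 0.0002 -0.0022  0.    ]
```

Emit:
{"api": "arm_command", "payload": {
  "deltas": [
    {"dx": -0.003,"dy": 0,"dz": 0.01,"wx": 0,"wy": -0.001,"wz": 0},
    {"dx": -0.003,"dy": 0,"dz": 0.025,"wx": 0,"wy": -0.001,"wz": 0},
    {"dx": -0.003,"dy": 0,"dz": 0.04,"wx": 0,"wy": -0.001,"wz": 0},
    {"dx": -0.003,"dy": 0,"dz": 0.055,"wx": 0,"wy": -0.001,"wz": 0},
    {"dx": -0.003,"dy": 0,"dz": 0.061,"wx": 0,"wy": -0.001,"wz": 0},
    {"dx": -0.003,"dy": 0,"dz": 0.063,"wx": 0,"wy": -0.001,"wz": 0},
    {"dx": -0.003,"dy": 0,"dz": 0.063,"wx": 0,"wy": -0.001,"wz": 0},
    {"dx": -0.003,"dy": 0,"dz": 0.063,"wx": 0,"wy": -0.001,"wz": 0}
  ]
}}

```text
time: 38.6
ee_pos: [0.5117, 0.0839, 0.0607]
tool_rot: [3.141, 0.351, -3.14]
ft_force: [-0.1, 0.3, -1.5]
opening: 0.0464
gripper_force: 62.3
```

```bash
python3 place.py blue 2 0 3;  cat > lat.py <<'E'
# lateral check: case vs lip/cheeks of the same colour in the wrist view, and lip inner face, in tool frame
from h import *
import sys
s=arm.read_state(); p=K("wrist"); im,d=read_camera("wrist"); r,c,P=cloud("wrist",d,p); save("lat_%s.png"%sys.argv[1],im)
Q=R.from_euler("xyz",s["tool_rot"]).inv().apply(P-s["ee_pos"])*1000
k=mask(im,sys.argv[1])[r,c]&(abs(Q[:,1])<50)&(Q[:,0]>30)&(Q[:,0]<80); Q=Q[k]
a=Q[(Q[:,2]<-12)]; b=Q[(Q[:,2]>-12)&(Q[:,2]<2)]
f=lambda q:(np.percentile(q[:,0],[1,99]).round(1),np.percentile(q[:,1],[1,99]).round(1))
print("case",f(a),"cheeks/lip",f(b))
E
python3 lat.py blue
```

```text
now [0.5117 0.0839 0.0607] [ 3.141  0.351 -3.14 ] open 0.0464 F [-0.1  0.3 -1.5]
TCP in board, mm [4.5 0.3 9.8]
target [0.5117 0.0836 0.0535] [ 0.0032 -0.0004  0.0085] [ 0.0001  0.0005 -0.0001]
case (array([30.8, 55.5]), array([-24.3,  23. ])) cheeks/lip (array([42.8, 65.9]), array([-36.7,  32.5]))
```

Emit:
{"api": "arm_command", "payload": {
  "deltas": [
    {"dx": 0.001,"dy": -0.0015,"dz": 0.003,"wx": 0,"wy": 0,"wz": 0},
    {"dx": 0.002,"dy": -0.0015,"dz": 0.006,"wx": 0,"wy": 0,"wz": 0},
    {"dx": 0.002,"dy": -0.0015,"dz": 0.008,"wx": 0,"wy": 0,"wz": 0},
    {"dx": 0.002,"dy": -0.0015,"dz": 0.0085,"wx": 0,"wy": 0,"wz": 0},
    {"dx": 0.002,"dy": -0.0015,"dz": 0.0085,"wx": 0,"wy": 0,"wz": 0}
  ]
}}

```text
time: 39.28
ee_pos: [0.5121, 0.0826, 0.0536]
tool_rot: [3.141, 0.351, -3.14]
ft_force: [-3.7, -1.1, 5.0]
opening: 0.0463
gripper_force: 63.1
```

```bash
python3 place.py blue -1 0 3
```

```text
now [0.5121 0.0826 0.0536] [ 3.141  0.351 -3.14 ] open 0.0463 F [-3.7 -1.1  5. ]
TCP in board, mm [ 2.4 -1.   2.9]
target [0.5088 0.0836 0.0525] [ 0.0043  0.0012 -0.0001] [ 0.0001  0.0002 -0.0001]
```

Light contact (~6 N). Now slide to the lip in small steps, unloading slightly.

Emit:
{"api": "arm_command", "payload": {
  "deltas": [
    {"dx": 0.001,"dy": 0,"dz": -0.0005,"wx": 0,"wy": 0,"wz": 0},
    {"dx": 0.002,"dy": 0,"dz": -0.0005,"wx": 0,"wy": 0,"wz": 0},
    {"dx": 0.003,"dy": 0,"dz": -0.0005,"wx": 0,"wy": 0,"wz": 0},
    {"dx": 0.004,"dy": 0,"dz": -0.0005,"wx": 0,"wy": 0,"wz": 0},
    {"dx": 0.004,"dy": 0,"dz": -0.0005,"wx": 0,"wy": 0,"wz": 0}
  ]
}}

```text
time: 39.9
ee_pos: [0.5096, 0.0827, 0.0529]
tool_rot: [3.141, 0.352, -3.14]
ft_force: [1.3, 0.4, -1.5]
opening: 0.0467
gripper_force: 62.3
```

```bash
python3 place.py blue -1 0 3
```

```text
now [0.5096 0.0827 0.0529] [ 3.141  0.352 -3.14 ] open 0.0467 F [ 1.3  0.4 -1.5]
TCP in board, mm [-0.1 -0.9  3.1]
target [0.5088 0.0836 0.0525] [0.0011 0.0011 0.0001] [ 0.0002  0.0005 -0.0001]
```

Emit:
{"api": "arm_command", "payload": {
  "deltas": [
    {"dx": 0.001,"dy": 0,"dz": 0,"wx": 0,"wy": 0,"wz": 0},
    {"dx": 0.002,"dy": 0,"dz": 0,"wx": 0,"wy": 0,"wz": 0},
    {"dx": 0.003,"dy": 0,"dz": 0,"wx": 0,"wy": 0,"wz": 0},
    {"dx": 0.003,"dy": 0,"dz": 0,"wx": 0,"wy": 0,"wz": 0}
  ]
}}

```text
time: 40.4
ee_pos: [0.5095, 0.0827, 0.0532]
tool_rot: [3.141, 0.356, -3.14]
ft_force: [6.5, 0.0, 0.3]
opening: 0.0462
gripper_force: 62.2
```

```bash
python3 place.py blue -1 0 3
```

```text
now [0.5095 0.0827 0.0532] [ 3.141  0.356 -3.14 ] open 0.0462 F [6.5 0.  0.3]
TCP in board, mm [-0.2 -0.9  3.5]
target [0.5088 0.0836 0.0525] [0.0011 0.0012 0.0006] [ 0.0002  0.0018 -0.0001]
```

Lip contact (6 N along the slope). Release and retreat.

Emit:
{"api": "arm_command", "payload": {
  "deltas": [
    {"dx": 0,"dy": 0,"dz": 0,"wx": 0,"wy": 0,"wz": 0},
    {"dx": 0,"dy": 0,"dz": 0,"wx": 0,"wy": 0,"wz": 0},
    {"dx": 0,"dy": 0,"dz": 0,"wx": 0,"wy": 0,"wz": 0},
    {"dx": 0,"dy": 0,"dz": -0.01,"wx": 0,"wy": 0,"wz": 0},
    {"dx": 0,"dy": 0,"dz": -0.03,"wx": 0,"wy": 0,"wz": 0},
    {"dx": 0,"dy": 0,"dz": -0.07,"wx": 0,"wy": 0,"wz": 0},
    {"dx": 0,"dy": 0,"dz": -0.13,"wx": 0,"wy": 0,"wz": 0},
    {"dx": 0,"dy": 0,"dz": -0.19,"wx": 0,"wy": 0,"wz": 0},
    {"dx": 0,"dy": 0,"dz": -0.22,"wx": 0,"wy": 0,"wz": 0}
  ],
  "jaw": 0.75
}}

```text
time: 41.52
ee_pos: [0.4463, 0.0825, 0.2202]
tool_rot: [3.141, 0.354, -3.14]
ft_force: [1.1, 0.6, -1.0]
opening: 0.064
gripper_force: 0.0
```

```bash
python3 chk.py wrist,scene,top blue; python3 chk.py top red; python3 case.py green; python3 go.py .395 -.281 .28 172
```

```text
wrist blue 6133 x [-54.3  52.1] y [-25.2  21.7] plane [ 1.0000e-03 -1.0000e-03  1.8277e+01]
scene blue 535 x [-53.4  56. ] y [-22.7  24.9] plane [ 1.0000e-03 -3.0000e-03  1.7179e+01]
top blue 643 x [-54.4  55.3] y [-21.7  24.7] plane [-1.0000e-03 -9.0000e-03  1.8701e+01]
top red 646 x [-52.8  55.3] y [-22.3  25.9] plane [-5.0000e-03 -0.0000e+00  1.8534e+01]
[0.4464 0.0825 0.2175] [ 3.141  0.352 -3.14 ] 0.06413870615795704
wrist None
top (126, array([0.0214]), array([ 473.3, -282.2]), np.float64(-13.5), np.float64(106.7), np.float64(44.8))
now [0.4458 0.0824 0.2161] [ 3.141  0.349 -3.14 ] open 0.064 F [-0.7  0.2 -0.8]
(array([ 0.033 , -0.4541, -0.0973]), array([0.008 , 0.1109, 0.0446]))
```

Emit:
{"api": "arm_command", "payload": {
  "deltas": [
    {"dx": 0.01,"dy": -0.04,"dz": -0.03,"wx": 0.002,"wy": 0.02,"wz": 0.008},
    {"dx": 0.02,"dy": -0.11,"dz": -0.06,"wx": 0.004,"wy": 0.04,"wz": 0.016},
    {"dx": 0.033,"dy": -0.18,"dz": -0.09,"wx": 0.006,"wy": 0.06,"wz": 0.024},
    {"dx": 0.033,"dy": -0.25,"dz": -0.097,"wx": 0.008,"wy": 0.08,"wz": 0.032},
    {"dx": 0.033,"dy": -0.32,"dz": -0.097,"wx": 0.008,"wy": 0.1,"wz": 0.04},
    {"dx": 0.033,"dy": -0.39,"dz": -0.097,"wx": 0.008,"wy": 0.111,"wz": 0.0446},
    {"dx": 0.033,"dy": -0.44,"dz": -0.097,"wx": 0.008,"wy": 0.111,"wz": 0.0446},
    {"dx": 0.033,"dy": -0.454,"dz": -0.097,"wx": 0.008,"wy": 0.111,"wz": 0.0446},
    {"dx": 0.033,"dy": -0.454,"dz": -0.097,"wx": 0.008,"wy": 0.111,"wz": 0.0446},
    {"dx": 0.033,"dy": -0.454,"dz": -0.097,"wx": 0.008,"wy": 0.111,"wz": 0.0446}
  ],
  "jaw": 1
}}

```text
time: 43.08
ee_pos: [0.3955, -0.2794, 0.2804]
tool_rot: [3.14, 0.001, 3.003]
ft_force: [-0.2, 0.2, 0.3]
opening: 0.0853
gripper_force: 0.0
```

```bash
python3 case.py green; python3 go.py .4735 -.2835 .006 166.4
```

```text
[ 0.3955 -0.2794  0.2804] [3.140e+00 1.000e-03 3.003e+00] 0.08529471130584063
wrist (1093, array([0.0219]), array([ 472.9, -286. ]), np.float64(-13.8), np.float64(109.1), np.float64(47.4))
top (124, array([0.021]), array([ 473.3, -282.3]), np.float64(-14.0), np.float64(106.7), np.float64(45.9))
now [ 0.3958 -0.2796  0.2809] [3.141e+00 2.000e-03 3.004e+00] open 0.0852 F [ 0.2 -0.   0.5]
(array([-0.0964,  0.0083,  0.3438]), array([0.0002, 0.0005, 0.0316]))
```

Emit:
{"api": "arm_command", "payload": {
  "deltas": [
    {"dx": -0.03,"dy": 0.005,"dz": 0.05,"wx": 0,"wy": 0,"wz": 0.0316},
    {"dx": -0.07,"dy": 0.007,"dz": 0.1,"wx": 0,"wy": 0,"wz": 0.0316},
    {"dx": -0.096,"dy": 0.007,"dz": 0.17,"wx": 0,"wy": 0,"wz": 0.0326},
    {"dx": -0.096,"dy": 0.007,"dz": 0.23,"wx": 0,"wy": 0,"wz": 0.0326},
    {"dx": -0.096,"dy": 0.007,"dz": 0.28,"wx": 0,"wy": 0,"wz": 0.0326},
    {"dx": -0.096,"dy": 0.007,"dz": 0.31,"wx": 0,"wy": 0,"wz": 0.0326},
    {"dx": -0.096,"dy": 0.007,"dz": 0.33,"wx": 0,"wy": 0,"wz": 0.0326},
    {"dx": -0.096,"dy": 0.007,"dz": 0.34,"wx": 0,"wy": 0,"wz": 0.0326},
    {"dx": -0.096,"dy": 0.007,"dz": 0.3435,"wx": 0,"wy": 0,"wz": 0.0326},
    {"dx": -0.096,"dy": 0.007,"dz": 0.3435,"wx": 0,"wy": 0,"wz": 0.0326}
  ]
}}

```text
time: 44.42
ee_pos: [0.4734, -0.2863, 0.0068]
tool_rot: [-3.142, 0.003, 2.9]
ft_force: [0.8, -0.0, 0.2]
opening: 0.0854
gripper_force: 0.0
```

Emit:
{"api": "arm_command", "payload": {
  "deltas": [
    {"dx": 0,"dy": 0,"dz": 0,"wx": 0,"wy": 0,"wz": 0},
    {"dx": 0,"dy": 0,"dz": 0,"wx": 0,"wy": 0,"wz": 0},
    {"dx": 0,"dy": 0,"dz": 0,"wx": 0,"wy": 0,"wz": 0},
    {"dx": 0,"dy": 0,"dz": 0,"wx": 0,"wy": 0,"wz": 0},
    {"dx": 0,"dy": 0,"dz": 0,"wx": 0,"wy": 0,"wz": 0}
  ],
  "jaw": 0
}}

```text
time: 45.05
ee_pos: [0.4734, -0.2863, 0.007]
tool_rot: [3.141, 0.003, 2.899]
ft_force: [-0.3, 0.5, 4.9]
opening: 0.0466
gripper_force: 62.6
```

Emit:
{"api": "arm_command", "payload": {
  "deltas": [
    {"dx": 0,"dy": 0,"dz": -0.02,"wx": 0,"wy": 0,"wz": 0},
    {"dx": 0,"dy": 0,"dz": -0.05,"wx": 0,"wy": 0,"wz": 0},
    {"dx": 0,"dy": 0,"dz": -0.1,"wx": 0,"wy": 0,"wz": 0},
    {"dx": 0,"dy": 0,"dz": -0.16,"wx": 0,"wy": 0,"wz": 0},
    {"dx": 0,"dy": 0,"dz": -0.22,"wx": 0,"wy": 0,"wz": 0},
    {"dx": 0,"dy": 0,"dz": -0.27,"wx": 0,"wy": 0,"wz": 0},
    {"dx": 0,"dy": 0,"dz": -0.27,"wx": 0,"wy": 0,"wz": 0},
    {"dx": 0,"dy": 0,"dz": -0.27,"wx": 0,"wy": 0,"wz": 0}
  ]
}}

```text
time: 46.05
ee_pos: [0.4721, -0.2856, 0.2217]
tool_rot: [3.141, 0.001, 2.899]
ft_force: [-0.6, 0.7, -1.8]
opening: 0.0466
gripper_force: 62.0
```

```bash
python3 held.py green; python3 go.py .6488 -.0845 .2 84.6
```

```text
held: end x 55.0 y [-24.6  22.8] top z -15.1
now [ 0.4718 -0.2853  0.2209] [ 3.140e+00 -1.000e-03  2.899e+00] open 0.0463 F [ 0.2 -0.4 -2.1]
(array([-0.1547,  0.2967,  0.0265]), array([ 2.000e-04, -5.000e-04,  4.529e-01]))
```

Emit:
{"api": "arm_command", "payload": {
  "deltas": [
    {"dx": -0.015,"dy": 0.03,"dz": 0,"wx": 0,"wy": 0,"wz": 0.04},
    {"dx": -0.035,"dy": 0.07,"dz": 0,"wx": 0,"wy": 0,"wz": 0.09},
    {"dx": -0.06,"dy": 0.115,"dz": 0,"wx": 0,"wy": 0,"wz": 0.14},
    {"dx": -0.083,"dy": 0.16,"dz": 0,"wx": 0,"wy": 0,"wz": 0.19},
    {"dx": -0.105,"dy": 0.2,"dz": 0,"wx": 0,"wy": 0,"wz": 0.24},
    {"dx": -0.123,"dy": 0.235,"dz": 0,"wx": 0,"wy": 0,"wz": 0.29},
    {"dx": -0.137,"dy": 0.263,"dz": 0,"wx": 0,"wy": 0,"wz": 0.34},
    {"dx": -0.148,"dy": 0.283,"dz": 0,"wx": 0,"wy": 0,"wz": 0.39},
    {"dx": -0.153,"dy": 0.294,"dz": 0,"wx": 0,"wy": 0,"wz": 0.43},
    {"dx": -0.155,"dy": 0.297,"dz": 0,"wx": 0,"wy": 0,"wz": 0.453},
    {"dx": -0.155,"dy": 0.297,"dz": 0.01,"wx": 0,"wy": 0,"wz": 0.453},
    {"dx": -0.155,"dy": 0.297,"dz": 0.025,"wx": 0,"wy": 0,"wz": 0.453}
  ]
}}

```text
time: 47.6
ee_pos: [0.6494, -0.0851, 0.2007]
tool_rot: [-3.141, -0.0, 1.477]
ft_force: [0.7, -0.4, -1.9]
opening: 0.0463
gripper_force: 62.0
```

```bash
python3 go.py .6488 -.0846 .1435 84.6
```

```text
now [ 0.6494 -0.0851  0.2007] [-3.141 -0.     1.477] open 0.0463 F [ 0.7 -0.4 -1.9]
(array([ 0.0005, -0.0008,  0.0715]), array([-0.0001, -0.0001,  0.0002]))
```

Emit:
{"api": "arm_command", "payload": {
  "deltas": [
    {"dx": 0.0005,"dy": -0.001,"dz": 0.02,"wx": 0,"wy": 0,"wz": 0},
    {"dx": 0.0005,"dy": -0.001,"dz": 0.045,"wx": 0,"wy": 0,"wz": 0},
    {"dx": 0.0005,"dy": -0.001,"dz": 0.064,"wx": 0,"wy": 0,"wz": 0},
    {"dx": 0.0005,"dy": -0.001,"dz": 0.072,"wx": 0,"wy": 0,"wz": 0},
    {"dx": 0.0005,"dy": -0.001,"dz": 0.0735,"wx": 0,"wy": 0,"wz": 0},
    {"dx": 0.0005,"dy": -0.001,"dz": 0.0735,"wx": 0,"wy": 0,"wz": 0},
    {"dx": 0.0005,"dy": -0.001,"dz": 0.0735,"wx": 0,"wy": 0,"wz": 0},
    {"dx": 0.0005,"dy": -0.001,"dz": 0.0735,"wx": 0,"wy": 0,"wz": 0}
  ]
}}

```text
time: 48.6
ee_pos: [0.6496, -0.0846, 0.1441]
tool_rot: [3.139, -0.0, 1.476]
ft_force: [0.2, -0.4, -1.9]
opening: 0.0465
gripper_force: 62.0
```

```bash
python3 go.py .6488 -.0846 .1443 84.6;python3 vh.py green
```

```text
now [ 0.6496 -0.0846  0.1441] [ 3.139 -0.     1.476] open 0.0465 F [ 0.2 -0.4 -1.9]
(array([-0.    , -0.0011, -0.0002]), array([ 0.0008, -0.    , -0.0001]))
view: near end y -0.0297 (want -.0296) top z 0.1592
```

Emit:
{"api": "arm_command", "payload": {
  "deltas": [
    {"dx": 0,"dy": 0,"dz": 0,"wx": 0,"wy": 0,"wz": 0},
    {"dx": 0,"dy": 0,"dz": 0,"wx": 0,"wy": 0,"wz": 0},
    {"dx": 0,"dy": 0,"dz": 0,"wx": 0,"wy": 0,"wz": 0},
    {"dx": 0,"dy": 0,"dz": 0,"wx": 0,"wy": 0,"wz": 0},
    {"dx": 0,"dy": 0,"dz": 0,"wx": 0,"wy": 0,"wz": 0},
    {"dx": 0,"dy": 0,"dz": 0,"wx": 0,"wy": 0,"wz": 0},
    {"dx": 0,"dy": 0,"dz": 0,"wx": 0,"wy": 0,"wz": 0},
    {"dx": 0,"dy": 0,"dz": 0,"wx": 0,"wy": 0,"wz": 0},
    {"dx": 0,"dy": 0,"dz": 0,"wx": 0,"wy": 0,"wz": 0},
    {"dx": 0,"dy": 0,"dz": 0,"wx": 0,"wy": 0,"wz": 0},
    {"dx": 0,"dy": 0,"dz": 0,"wx": 0,"wy": 0,"wz": 0},
    {"dx": 0,"dy": 0,"dz": 0,"wx": 0,"wy": 0,"wz": 0}
  ]
}}

```text
time: 50.15
ee_pos: [0.6493, -0.0846, 0.1436]
tool_rot: [3.14, -0.0, 1.476]
ft_force: [-0.6, -0.1, -1.9]
opening: 0.0465
gripper_force: 62.0
```

Emit:
{"api": "arm_command", "payload": {
  "deltas": [
    {"dx": 0,"dy": 0,"dz": 0,"wx": 0,"wy": 0,"wz": 0},
    {"dx": 0,"dy": 0,"dz": 0,"wx": 0,"wy": 0,"wz": 0},
    {"dx": 0,"dy": 0,"dz": 0,"wx": 0,"wy": 0,"wz": 0},
    {"dx": 0,"dy": 0,"dz": 0,"wx": 0,"wy": 0,"wz": 0},
    {"dx": 0,"dy": 0,"dz": 0,"wx": 0,"wy": 0,"wz": 0},
    {"dx": 0,"dy": 0,"dz": 0,"wx": 0,"wy": 0,"wz": 0},
    {"dx": 0,"dy": 0,"dz": -0.03,"wx": 0,"wy": 0,"wz": 0},
    {"dx": 0,"dy": 0,"dz": -0.07,"wx": 0,"wy": 0,"wz": 0},
    {"dx": 0,"dy": 0,"dz": -0.11,"wx": 0,"wy": 0,"wz": 0},
    {"dx": 0,"dy": 0,"dz": -0.13,"wx": 0,"wy": 0,"wz": 0},
    {"dx": 0,"dy": 0,"dz": -0.13,"wx": 0,"wy": 0,"wz": 0}
  ]
}}

```text
time: 51.52
ee_pos: [0.6499, -0.0848, 0.2486]
tool_rot: [3.138, 0.0, 1.476]
ft_force: [-0.5, 0.4, -0.9]
opening: 0.0464
gripper_force: 62.1
```

```bash
python3 place.py green 1 0 60
```

```text
now [ 0.6499 -0.0848  0.2486] [3.138 0.    1.476] open 0.0464 F [-0.5  0.4 -0.9]
TCP in board, mm [ 196.4 -311.7  139.7]
target [0.4577 0.2062 0.1067] [ 0.3394 -0.2741  0.1763] [-0.0984 -0.079  -0.5615]
```

Emit:
{"api": "arm_command", "payload": {
  "deltas": [
    {"dx": 0.03,"dy": -0.024,"dz": 0,"wx": -0.008,"wy": -0.0065,"wz": -0.045},
    {"dx": 0.07,"dy": -0.057,"dz": 0,"wx": -0.0175,"wy": -0.014,"wz": -0.1},
    {"dx": 0.115,"dy": -0.093,"dz": 0,"wx": -0.027,"wy": -0.022,"wz": -0.155},
    {"dx": 0.16,"dy": -0.129,"dz": 0,"wx": -0.037,"wy": -0.03,"wz": -0.21},
    {"dx": 0.2,"dy": -0.161,"dz": 0,"wx": -0.0465,"wy": -0.037,"wz": -0.265},
    {"dx": 0.24,"dy": -0.194,"dz": 0,"wx": -0.056,"wy": -0.045,"wz": -0.32},
    {"dx": 0.275,"dy": -0.222,"dz": 0.02,"wx": -0.066,"wy": -0.053,"wz": -0.375},
    {"dx": 0.305,"dy": -0.246,"dz": 0.05,"wx": -0.0755,"wy": -0.061,"wz": -0.43},
    {"dx": 0.325,"dy": -0.2625,"dz": 0.09,"wx": -0.085,"wy": -0.068,"wz": -0.485},
    {"dx": 0.336,"dy": -0.271,"dz": 0.13,"wx": -0.094,"wy": -0.0755,"wz": -0.535},
    {"dx": 0.339,"dy": -0.274,"dz": 0.16,"wx": -0.0984,"wy": -0.079,"wz": -0.5615},
    {"dx": 0.339,"dy": -0.274,"dz": 0.176,"wx": -0.0984,"wy": -0.079,"wz": -0.5615}
  ]
}}

```text
time: 53.02
ee_pos: [0.4535, 0.2053, 0.1033]
tool_rot: [-3.141, 0.342, -3.022]
ft_force: [0.6, -0.5, -1.3]
opening: 0.0467
gripper_force: 62.2
```

```bash
python3 place.py green 2 0 8
```

```text
now [0.4535 0.2053 0.1033] [-3.141  0.342 -3.022] open 0.0467 F [ 0.6 -0.5 -1.3]
TCP in board, mm [-4.2 -0.4 58.3]
target [0.4763 0.2084 0.0582] [-0.0082  0.0004  0.0628] [-0.     -0.0024  0.0003]
```

Emit:
{"api": "arm_command", "payload": {
  "deltas": [
    {"dx": -0.005,"dy": 0,"dz": 0.01,"wx": 0,"wy": -0.0012,"wz": 0},
    {"dx": -0.005,"dy": 0,"dz": 0.025,"wx": 0,"wy": -0.0012,"wz": 0},
    {"dx": -0.005,"dy": 0,"dz": 0.04,"wx": 0,"wy": -0.0012,"wz": 0},
    {"dx": -0.005,"dy": 0,"dz": 0.055,"wx": 0,"wy": -0.0012,"wz": 0},
    {"dx": -0.005,"dy": 0,"dz": 0.061,"wx": 0,"wy": -0.0012,"wz": 0},
    {"dx": -0.005,"dy": 0,"dz": 0.063,"wx": 0,"wy": -0.0012,"wz": 0},
    {"dx": -0.005,"dy": 0,"dz": 0.063,"wx": 0,"wy": -0.0012,"wz": 0},
    {"dx": -0.005,"dy": 0,"dz": 0.063,"wx": 0,"wy": -0.0012,"wz": 0}
  ]
}}

```text
time: 54.02
ee_pos: [0.4777, 0.2087, 0.0609]
tool_rot: [3.141, 0.352, -3.023]
ft_force: [0.6, -0.6, -0.9]
opening: 0.0465
gripper_force: 62.2
```

```bash
python3 place.py green 2 0 3;  python3 lat.py green
```

```text
now [0.4777 0.2087 0.0609] [ 3.141  0.352 -3.023] open 0.0465 F [ 0.6 -0.6 -0.9]
TCP in board, mm [ 4.2  0.1 10. ]
target [0.478  0.2086 0.0535] [ 0.0028 -0.0002  0.0088] [ 0.0003  0.0007 -0.0001]
case (array([30.8, 55.2]), array([-24.3,  23. ])) cheeks/lip (array([42.8, 66. ]), array([-36. ,  33.2]))
```

Emit:
{"api": "arm_command", "payload": {
  "deltas": [
    {"dx": 0.001,"dy": -0.001,"dz": 0.003,"wx": 0,"wy": 0,"wz": 0},
    {"dx": 0.002,"dy": -0.001,"dz": 0.006,"wx": 0,"wy": 0,"wz": 0},
    {"dx": 0.002,"dy": -0.001,"dz": 0.008,"wx": 0,"wy": 0,"wz": 0},
    {"dx": 0.002,"dy": -0.001,"dz": 0.0087,"wx": 0,"wy": 0,"wz": 0},
    {"dx": 0.002,"dy": -0.001,"dz": 0.0087,"wx": 0,"wy": 0,"wz": 0}
  ]
}}

```text
time: 54.7
ee_pos: [0.4782, 0.2078, 0.0535]
tool_rot: [3.141, 0.351, -3.023]
ft_force: [-2.7, -0.4, 2.3]
opening: 0.0466
gripper_force: 62.7
```

Emit:
{"api": "arm_command", "payload": {
  "deltas": [
    {"dx": 0.001,"dy": 0,"dz": -0.0005,"wx": 0,"wy": 0,"wz": 0},
    {"dx": 0.002,"dy": 0,"dz": -0.0005,"wx": 0,"wy": 0,"wz": 0},
    {"dx": 0.003,"dy": 0,"dz": -0.0005,"wx": 0,"wy": 0,"wz": 0},
    {"dx": 0.004,"dy": 0,"dz": -0.0005,"wx": 0,"wy": 0,"wz": 0},
    {"dx": 0.004,"dy": 0,"dz": -0.0005,"wx": 0,"wy": 0,"wz": 0}
  ]
}}

```text
time: 55.32
ee_pos: [0.4757, 0.2076, 0.0529]
tool_rot: [3.141, 0.352, -3.023]
ft_force: [0.3, 0.9, -1.4]
opening: 0.0464
gripper_force: 62.2
```

```bash
python3 place.py green -1 0 3
```

```text
now [0.4757 0.2076 0.0529] [ 3.141  0.352 -3.023] open 0.0464 F [ 0.3  0.9 -1.4]
TCP in board, mm [-0.5 -0.7  3.2]
target [0.4752 0.2083 0.0525] [0.0006 0.0009 0.0003] [ 0.0002  0.0007 -0.0001]
```

Emit:
{"api": "arm_command", "payload": {
  "deltas": [
    {"dx": 0.001,"dy": 0,"dz": 0.0003,"wx": 0,"wy": 0,"wz": 0},
    {"dx": 0.002,"dy": 0,"dz": 0.0003,"wx": 0,"wy": 0,"wz": 0},
    {"dx": 0.003,"dy": 0,"dz": 0.0003,"wx": 0,"wy": 0,"wz": 0},
    {"dx": 0.003,"dy": 0,"dz": 0.0003,"wx": 0,"wy": 0,"wz": 0}
  ]
}}

```text
time: 55.82
ee_pos: [0.4756, 0.2076, 0.053]
tool_rot: [3.141, 0.356, -3.023]
ft_force: [4.6, -0.8, 0.8]
opening: 0.0463
gripper_force: 62.3
```

```bash
python3 place.py green -1 0 3
```

```text
now [0.4756 0.2076 0.053 ] [ 3.141  0.356 -3.023] open 0.0463 F [ 4.6 -0.8  0.8]
TCP in board, mm [-0.5 -0.7  3.4]
target [0.4752 0.2083 0.0525] [0.0006 0.0009 0.0005] [ 0.0001  0.002  -0.0003]
```

At the lip. Release.

Emit:
{"api": "arm_command", "payload": {
  "deltas": [
    {"dx": 0,"dy": 0,"dz": 0,"wx": 0,"wy": 0,"wz": 0},
    {"dx": 0,"dy": 0,"dz": 0,"wx": 0,"wy": 0,"wz": 0},
    {"dx": 0,"dy": 0,"dz": 0,"wx": 0,"wy": 0,"wz": 0},
    {"dx": 0,"dy": 0,"dz": -0.01,"wx": 0,"wy": 0,"wz": 0},
    {"dx": 0,"dy": 0,"dz": -0.03,"wx": 0,"wy": 0,"wz": 0},
    {"dx": 0,"dy": 0,"dz": -0.07,"wx": 0,"wy": 0,"wz": 0},
    {"dx": 0,"dy": 0,"dz": -0.13,"wx": 0,"wy": 0,"wz": 0},
    {"dx": 0,"dy": 0,"dz": -0.19,"wx": 0,"wy": 0,"wz": 0},
    {"dx": 0,"dy": 0,"dz": -0.22,"wx": 0,"wy": 0,"wz": 0}
  ],
  "jaw": 0.75
}}

```text
time: 56.95
ee_pos: [0.4129, 0.2002, 0.2199]
tool_rot: [3.14, 0.355, -3.023]
ft_force: [1.2, 0.1, 0.8]
opening: 0.0641
gripper_force: 0.0
```

```bash
python3 chk.py wrist,top green; python3 chk.py top red blue; python3 case.py yellow; python3 go.py .39 -.161 .28 180
```

```text
wrist green 6190 x [-54.8  52.7] y [-25.  22.] plane [ 1.0000e-03 -0.0000e+00  1.8331e+01]
top green 648 x [-52.8  55.4] y [-22.7  28.1] plane [ 3.0000e-03 -4.0000e-03  1.8751e+01]
top red 654 x [-52.7  55.6] y [-25.4  25.9] plane [-2.0000e-03  0.0000e+00  1.8626e+01]
top blue 637 x [-53.7  54.9] y [-21.8  24.7] plane [0.000e+00 3.000e-03 1.883e+01]
[0.413  0.2    0.2172] [ 3.141  0.353 -3.023] 0.06388152546557548
wrist None
top (190, array([0.0219]), array([ 470.1, -161.3]), np.float64(0.2), np.float64(106.1), np.float64(45.8))
now [0.4124 0.1997 0.2158] [ 3.141  0.35  -3.023] open 0.0639 F [-0.3 -0.   0.5]
(array([ 0.0488, -0.4444, -0.1034]), array([0.0067, 0.1112, 0.0374]))
```

Emit:
{"api": "arm_command", "payload": {
  "deltas": [
    {"dx": 0.01,"dy": -0.04,"dz": -0.03,"wx": 0.002,"wy": 0.02,"wz": 0.007},
    {"dx": 0.02,"dy": -0.11,"dz": -0.06,"wx": 0.004,"wy": 0.04,"wz": 0.013},
    {"dx": 0.035,"dy": -0.18,"dz": -0.09,"wx": 0.005,"wy": 0.06,"wz": 0.02},
    {"dx": 0.049,"dy": -0.25,"dz": -0.103,"wx": 0.006,"wy": 0.08,"wz": 0.027},
    {"dx": 0.049,"dy": -0.32,"dz": -0.103,"wx": 0.0067,"wy": 0.1,"wz": 0.034},
    {"dx": 0.049,"dy": -0.39,"dz": -0.103,"wx": 0.0067,"wy": 0.111,"wz": 0.0374},
    {"dx": 0.049,"dy": -0.43,"dz": -0.103,"wx": 0.0067,"wy": 0.111,"wz": 0.0374},
    {"dx": 0.049,"dy": -0.444,"dz": -0.103,"wx": 0.0067,"wy": 0.111,"wz": 0.0374},
    {"dx": 0.049,"dy": -0.444,"dz": -0.103,"wx": 0.0067,"wy": 0.111,"wz": 0.0374},
    {"dx": 0.049,"dy": -0.444,"dz": -0.103,"wx": 0.0067,"wy": 0.111,"wz": 0.0374}
  ],
  "jaw": 1
}}

```text
time: 58.5
ee_pos: [0.3901, -0.1593, 0.2801]
tool_rot: [3.14, 0.002, -3.14]
ft_force: [-0.4, -0.0, -0.7]
opening: 0.0856
gripper_force: 0.0
```

```bash
python3 case.py yellow; python3 go.py .4700 -.163 .006 180.5
```

```text
[ 0.3901 -0.1593  0.2801] [ 3.14e+00  2.00e-03 -3.14e+00] 0.08558673003804904
wrist (1181, array([0.0219]), array([ 469.3, -164.6]), np.float64(2.0), np.float64(109.3), np.float64(47.7))
top (193, array([0.0214]), array([ 470.1, -162.2]), np.float64(1.5), np.float64(106.1), np.float64(46.8))
now [ 0.3903 -0.1593  0.2805] [ 3.141e+00  2.000e-03 -3.140e+00] open 0.0856 F [-0.3 -0.4  0.7]
(array([-0.0987, -0.0051,  0.3434]), array([ 0.0003,  0.0008, -0.0022]))
```

Emit:
{"api": "arm_command", "payload": {
  "deltas": [
    {"dx": -0.03,"dy": -0.005,"dz": 0.05,"wx": 0,"wy": 0.0005,"wz": -0.0094},
    {"dx": -0.07,"dy": -0.0055,"dz": 0.1,"wx": 0,"wy": 0.0005,"wz": -0.0094},
    {"dx": -0.098,"dy": -0.0055,"dz": 0.17,"wx": 0,"wy": 0.0005,"wz": -0.0094},
    {"dx": -0.098,"dy": -0.0055,"dz": 0.23,"wx": 0,"wy": 0.0005,"wz": -0.0094},
    {"dx": -0.098,"dy": -0.0055,"dz": 0.28,"wx": 0,"wy": 0.0005,"wz": -0.0094},
    {"dx": -0.098,"dy": -0.0055,"dz": 0.31,"wx": 0,"wy": 0.0005,"wz": -0.0094},
    {"dx": -0.098,"dy": -0.0055,"dz": 0.33,"wx": 0,"wy": 0.0005,"wz": -0.0094},
    {"dx": -0.098,"dy": -0.0055,"dz": 0.34,"wx": 0,"wy": 0.0005,"wz": -0.0094},
    {"dx": -0.098,"dy": -0.0055,"dz": 0.343,"wx": 0,"wy": 0.0005,"wz": -0.0094},
    {"dx": -0.098,"dy": -0.0055,"dz": 0.343,"wx": 0,"wy": 0.0005,"wz": -0.0094}
  ]
}}

```text
time: 59.85
ee_pos: [0.47, -0.1647, 0.0068]
tool_rot: [3.141, 0.002, -3.112]
ft_force: [-0.6, 0.3, 0.2]
opening: 0.0852
gripper_force: 0.0
```

Emit:
{"api": "arm_command", "payload": {
  "deltas": [
    {"dx": 0,"dy": 0,"dz": 0,"wx": 0,"wy": 0,"wz": 0},
    {"dx": 0,"dy": 0,"dz": 0,"wx": 0,"wy": 0,"wz": 0},
    {"dx": 0,"dy": 0,"dz": 0,"wx": 0,"wy": 0,"wz": 0},
    {"dx": 0,"dy": 0,"dz": 0,"wx": 0,"wy": 0,"wz": 0},
    {"dx": 0,"dy": 0,"dz": 0,"wx": 0,"wy": 0,"wz": 0}
  ],
  "jaw": 0
}}

```text
time: 60.48
ee_pos: [0.4699, -0.1647, 0.0071]
tool_rot: [3.141, 0.002, -3.112]
ft_force: [-1.4, 1.2, 6.9]
opening: 0.0465
gripper_force: 62.1
```

Emit:
{"api": "arm_command", "payload": {
  "deltas": [
    {"dx": 0,"dy": 0,"dz": -0.02,"wx": 0,"wy": 0,"wz": 0},
    {"dx": 0,"dy": 0,"dz": -0.05,"wx": 0,"wy": 0,"wz": 0},
    {"dx": 0,"dy": 0,"dz": -0.1,"wx": 0,"wy": 0,"wz": 0},
    {"dx": 0,"dy": 0,"dz": -0.16,"wx": 0,"wy": 0,"wz": 0},
    {"dx": 0,"dy": 0,"dz": -0.22,"wx": 0,"wy": 0,"wz": 0},
    {"dx": 0,"dy": 0,"dz": -0.27,"wx": 0,"wy": 0,"wz": 0},
    {"dx": 0,"dy": 0,"dz": -0.27,"wx": 0,"wy": 0,"wz": 0},
    {"dx": 0,"dy": 0,"dz": -0.27,"wx": 0,"wy": 0,"wz": 0}
  ]
}}

```text
time: 61.48
ee_pos: [0.4686, -0.1645, 0.2213]
tool_rot: [3.14, -0.0, -3.112]
ft_force: [0.1, 0.3, -2.6]
opening: 0.0465
gripper_force: 62.6
```

```bash
python3 held.py yellow; python3 go.py .6488 -.0845 .2 84.6
```

```text
held: end x 55.2 y [-24.4  23.1] top z -14.9
now [ 0.4683 -0.1643  0.2207] [ 3.140e+00 -2.000e-03 -3.112e+00] open 0.0467 F [-0.2 -0.2 -2.6]
(array([-0.2286,  0.093 ,  0.0257]), array([ 0.    , -0.0009,  0.5394]))
```

Emit:
{"api": "arm_command", "payload": {
  "deltas": [
    {"dx": -0.02,"dy": 0.008,"dz": 0,"wx": 0,"wy": 0,"wz": 0.05},
    {"dx": -0.05,"dy": 0.02,"dz": 0,"wx": 0,"wy": 0,"wz": 0.105},
    {"dx": -0.085,"dy": 0.035,"dz": 0,"wx": 0,"wy": 0,"wz": 0.16},
    {"dx": -0.12,"dy": 0.049,"dz": 0,"wx": 0,"wy": 0,"wz": 0.215},
    {"dx": -0.15,"dy": 0.061,"dz": 0,"wx": 0,"wy": 0,"wz": 0.27},
    {"dx": -0.177,"dy": 0.072,"dz": 0,"wx": 0,"wy": 0,"wz": 0.325},
    {"dx": -0.2,"dy": 0.081,"dz": 0,"wx": 0,"wy": 0,"wz": 0.38},
    {"dx": -0.217,"dy": 0.088,"dz": 0,"wx": 0,"wy": 0,"wz": 0.435},
    {"dx": -0.226,"dy": 0.092,"dz": 0,"wx": 0,"wy": 0,"wz": 0.49},
    {"dx": -0.2286,"dy": 0.093,"dz": 0,"wx": 0,"wy": 0,"wz": 0.53},
    {"dx": -0.2286,"dy": 0.093,"dz": 0.01,"wx": 0,"wy": 0,"wz": 0.5394},
    {"dx": -0.2286,"dy": 0.093,"dz": 0.025,"wx": 0,"wy": 0,"wz": 0.5394}
  ]
}}

```text
time: 63.02
ee_pos: [0.6493, -0.085, 0.2006]
tool_rot: [-3.14, -0.001, 1.478]
ft_force: [0.3, -1.1, -2.2]
opening: 0.0465
gripper_force: 62.6
```

```bash
python3 go.py .6488 -.0846 .1435 84.6
```

```text
now [ 0.6493 -0.085   0.2006] [-3.140e+00 -1.000e-03  1.478e+00] open 0.0465 F [ 0.3 -1.1 -2.2]
(array([ 0.0003, -0.0006,  0.0713]), array([-0.0004, -0.0003,  0.0004]))
```

Emit:
{"api": "arm_command", "payload": {
  "deltas": [
    {"dx": 0.0005,"dy": -0.001,"dz": 0.02,"wx": 0,"wy": 0,"wz": 0},
    {"dx": 0.0005,"dy": -0.001,"dz": 0.045,"wx": 0,"wy": 0,"wz": 0},
    {"dx": 0.0005,"dy": -0.001,"dz": 0.064,"wx": 0,"wy": 0,"wz": 0},
    {"dx": 0.0005,"dy": -0.001,"dz": 0.072,"wx": 0,"wy": 0,"wz": 0},
    {"dx": 0.0005,"dy": -0.001,"dz": 0.0732,"wx": 0,"wy": 0,"wz": 0},
    {"dx": 0.0005,"dy": -0.001,"dz": 0.0732,"wx": 0,"wy": 0,"wz": 0},
    {"dx": 0.0005,"dy": -0.001,"dz": 0.0732,"wx": 0,"wy": 0,"wz": 0},
    {"dx": 0.0005,"dy": -0.001,"dz": 0.0732,"wx": 0,"wy": 0,"wz": 0}
  ]
}}

```text
time: 64.03
ee_pos: [0.6496, -0.0846, 0.1445]
tool_rot: [3.14, -0.001, 1.477]
ft_force: [-0.2, 0.1, -1.5]
opening: 0.0462
gripper_force: 62.5
```

```bash
python3 go.py .6488 -.0846 .1443 84.6;python3 vh.py yellow
```

```text
now [ 0.6496 -0.0846  0.1445] [ 3.140e+00 -1.000e-03  1.477e+00] open 0.0462 F [-0.2  0.1 -1.5]
(array([-0.0001, -0.001 ,  0.0002]), array([ 0.0006, -0.0002,  0.0001]))
view: near end y -0.0296 (want -.0296) top z 0.1593
```

Emit:
{"api": "arm_command", "payload": {
  "deltas": [
    {"dx": 0,"dy": 0,"dz": 0,"wx": 0,"wy": 0,"wz": 0},
    {"dx": 0,"dy": 0,"dz": 0,"wx": 0,"wy": 0,"wz": 0},
    {"dx": 0,"dy": 0,"dz": 0,"wx": 0,"wy": 0,"wz": 0},
    {"dx": 0,"dy": 0,"dz": 0,"wx": 0,"wy": 0,"wz": 0},
    {"dx": 0,"dy": 0,"dz": 0,"wx": 0,"wy": 0,"wz": 0},
    {"dx": 0,"dy": 0,"dz": 0,"wx": 0,"wy": 0,"wz": 0},
    {"dx": 0,"dy": 0,"dz": 0,"wx": 0,"wy": 0,"wz": 0},
    {"dx": 0,"dy": 0,"dz": 0,"wx": 0,"wy": 0,"wz": 0},
    {"dx": 0,"dy": 0,"dz": 0,"wx": 0,"wy": 0,"wz": 0},
    {"dx": 0,"dy": 0,"dz": 0,"wx": 0,"wy": 0,"wz": 0},
    {"dx": 0,"dy": 0,"dz": 0,"wx": 0,"wy": 0,"wz": 0},
    {"dx": 0,"dy": 0,"dz": 0,"wx": 0,"wy": 0,"wz": 0}
  ]
}}

```text
time: 65.58
ee_pos: [0.6493, -0.0845, 0.1439]
tool_rot: [3.141, -0.001, 1.477]
ft_force: [-0.2, -0.3, -2.6]
opening: 0.0467
gripper_force: 62.5
```

Emit:
{"api": "arm_command", "payload": {
  "deltas": [
    {"dx": 0,"dy": 0,"dz": 0,"wx": 0,"wy": 0,"wz": 0},
    {"dx": 0,"dy": 0,"dz": 0,"wx": 0,"wy": 0,"wz": 0},
    {"dx": 0,"dy": 0,"dz": 0,"wx": 0,"wy": 0,"wz": 0},
    {"dx": 0,"dy": 0,"dz": 0,"wx": 0,"wy": 0,"wz": 0},
    {"dx": 0,"dy": 0,"dz": 0,"wx": 0,"wy": 0,"wz": 0},
    {"dx": 0,"dy": 0,"dz": 0,"wx": 0,"wy": 0,"wz": 0},
    {"dx": 0,"dy": 0,"dz": -0.03,"wx": 0,"wy": 0,"wz": 0},
    {"dx": 0,"dy": 0,"dz": -0.07,"wx": 0,"wy": 0,"wz": 0},
    {"dx": 0,"dy": 0,"dz": -0.11,"wx": 0,"wy": 0,"wz": 0},
    {"dx": 0,"dy": 0,"dz": -0.13,"wx": 0,"wy": 0,"wz": 0},
    {"dx": 0,"dy": 0,"dz": -0.13,"wx": 0,"wy": 0,"wz": 0}
  ]
}}

```text
time: 66.95
ee_pos: [0.6498, -0.0847, 0.2488]
tool_rot: [3.139, -0.0, 1.477]
ft_force: [0.1, 0.3, -2.1]
opening: 0.0462
gripper_force: 62.6
```

```bash
python3 place.py yellow 1 0 60
```

```text
now [ 0.6498 -0.0847  0.2488] [ 3.139 -0.     1.477] open 0.0462 F [ 0.1  0.3 -2.1]
TCP in board, mm [ 234.2 -518.9  126.2]
target [0.477  0.4425 0.1067] [ 0.6357 -0.2775  0.1771] [-0.0893 -0.0852 -0.51  ]
```

Emit:
{"api": "arm_command", "payload": {
  "deltas": [
    {"dx": 0.035,"dy": -0.015,"dz": 0,"wx": -0.007,"wy": -0.007,"wz": -0.04},
    {"dx": 0.09,"dy": -0.039,"dz": 0,"wx": -0.0155,"wy": -0.015,"wz": -0.09},
    {"dx": 0.155,"dy": -0.068,"dz": 0,"wx": -0.0245,"wy": -0.023,"wz": -0.14},
    {"dx": 0.222,"dy": -0.097,"dz": 0,"wx": -0.033,"wy": -0.032,"wz": -0.19},
    {"dx": 0.29,"dy": -0.127,"dz": 0,"wx": -0.042,"wy": -0.04,"wz": -0.24},
    {"dx": 0.36,"dy": -0.157,"dz": 0,"wx": -0.051,"wy": -0.048,"wz": -0.29},
    {"dx": 0.43,"dy": -0.188,"dz": 0,"wx": -0.06,"wy": -0.057,"wz": -0.34},
    {"dx": 0.495,"dy": -0.216,"dz": 0.02,"wx": -0.068,"wy": -0.065,"wz": -0.39},
    {"dx": 0.555,"dy": -0.242,"dz": 0.06,"wx": -0.077,"wy": -0.073,"wz": -0.44},
    {"dx": 0.605,"dy": -0.264,"dz": 0.11,"wx": -0.085,"wy": -0.081,"wz": -0.485},
    {"dx": 0.63,"dy": -0.275,"dz": 0.15,"wx": -0.0893,"wy": -0.0852,"wz": -0.51},
    {"dx": 0.6357,"dy": -0.2775,"dz": 0.177,"wx": -0.0893,"wy": -0.0852,"wz": -0.51}
  ]
}}

```text
time: 68.45
ee_pos: [0.4728, 0.4425, 0.1023]
tool_rot: [-3.138, 0.343, 3.101]
ft_force: [-0.5, -0.6, -2.3]
opening: 0.0462
gripper_force: 62.6
```

```bash
python3 place.py yellow 2 0 8
```

```text
now [0.4728 0.4425 0.1023] [-3.138  0.343  3.101] open 0.0462 F [-0.5 -0.6 -2.3]
TCP in board, mm [-4.5 -0.2 57.3]
target [0.4957 0.4416 0.0582] [-0.0085  0.0003  0.0615] [-0.0006 -0.0021  0.0013]
```

Emit:
{"api": "arm_command", "payload": {
  "deltas": [
    {"dx": -0.005,"dy": 0,"dz": 0.01,"wx": 0,"wy": -0.0012,"wz": 0},
    {"dx": -0.005,"dy": 0,"dz": 0.025,"wx": 0,"wy": -0.0012,"wz": 0},
    {"dx": -0.005,"dy": 0,"dz": 0.04,"wx": 0,"wy": -0.0012,"wz": 0},
    {"dx": -0.005,"dy": 0,"dz": 0.054,"wx": 0,"wy": -0.0012,"wz": 0},
    {"dx": -0.005,"dy": 0,"dz": 0.06,"wx": 0,"wy": -0.0012,"wz": 0},
    {"dx": -0.005,"dy": 0,"dz": 0.0615,"wx": 0,"wy": -0.0012,"wz": 0},
    {"dx": -0.005,"dy": 0,"dz": 0.0615,"wx": 0,"wy": -0.0012,"wz": 0},
    {"dx": -0.005,"dy": 0,"dz": 0.0615,"wx": 0,"wy": -0.0012,"wz": 0}
  ]
}}

```text
time: 69.45
ee_pos: [0.4967, 0.4421, 0.0621]
tool_rot: [3.141, 0.352, 3.097]
ft_force: [1.2, 0.2, -2.4]
opening: 0.0466
gripper_force: 62.6
```

```bash
python3 place.py yellow 2 0 3;  python3 lat.py yellow
```

```text
now [0.4967 0.4421 0.0621] [3.141 0.352 3.097] open 0.0466 F [ 1.2  0.2 -2.4]
TCP in board, mm [ 4.2  0.5 11.4]
target [0.4974 0.4416 0.0535] [ 0.0028 -0.0006  0.0104] [ 0.0003  0.0007 -0.    ]
case (array([30.7, 55.2]), array([-24.4,  23. ])) cheeks/lip (array([42.5, 65.5]), array([-36.1,  33.1]))
```

Emit:
{"api": "arm_command", "payload": {
  "deltas": [
    {"dx": 0.001,"dy": -0.001,"dz": 0.004,"wx": 0,"wy": 0,"wz": 0},
    {"dx": 0.002,"dy": -0.001,"dz": 0.007,"wx": 0,"wy": 0,"wz": 0},
    {"dx": 0.002,"dy": -0.001,"dz": 0.009,"wx": 0,"wy": 0,"wz": 0},
    {"dx": 0.002,"dy": -0.001,"dz": 0.0102,"wx": 0,"wy": 0,"wz": 0},
    {"dx": 0.002,"dy": -0.001,"dz": 0.0102,"wx": 0,"wy": 0,"wz": 0}
  ]
}}

```text
time: 70.12
ee_pos: [0.4976, 0.4408, 0.0536]
tool_rot: [3.142, 0.351, 3.097]
ft_force: [-1.9, -1.6, 1.7]
opening: 0.0466
gripper_force: 63.1
```

Emit:
{"api": "arm_command", "payload": {
  "deltas": [
    {"dx": 0.001,"dy": 0,"dz": -0.0003,"wx": 0,"wy": 0,"wz": 0},
    {"dx": 0.002,"dy": 0,"dz": -0.0003,"wx": 0,"wy": 0,"wz": 0},
    {"dx": 0.003,"dy": 0,"dz": -0.0003,"wx": 0,"wy": 0,"wz": 0},
    {"dx": 0.004,"dy": 0,"dz": -0.0003,"wx": 0,"wy": 0,"wz": 0},
    {"dx": 0.004,"dy": 0,"dz": -0.0003,"wx": 0,"wy": 0,"wz": 0}
  ]
}}

```text
time: 70.75
ee_pos: [0.4953, 0.4413, 0.0528]
tool_rot: [3.141, 0.353, 3.096]
ft_force: [1.9, -0.1, -1.0]
opening: 0.0463
gripper_force: 62.7
```

```bash
python3 place.py yellow -1 0 3
```

```text
now [0.4953 0.4413 0.0528] [3.141 0.353 3.096] open 0.0463 F [ 1.9 -0.1 -1. ]
TCP in board, mm [-0.3 -0.4  3.1]
target [0.4946 0.4417 0.0525] [0.0009 0.0005 0.0001] [ 0.0002  0.0008 -0.0001]
```

Emit:
{"api": "arm_command", "payload": {
  "deltas": [
    {"dx": 0.001,"dy": 0,"dz": 0.0003,"wx": 0,"wy": 0,"wz": 0},
    {"dx": 0.002,"dy": 0,"dz": 0.0003,"wx": 0,"wy": 0,"wz": 0},
    {"dx": 0.003,"dy": 0,"dz": 0.0003,"wx": 0,"wy": 0,"wz": 0},
    {"dx": 0.003,"dy": 0,"dz": 0.0003,"wx": 0,"wy": 0,"wz": 0}
  ]
}}

```text
time: 71.25
ee_pos: [0.4952, 0.4413, 0.0531]
tool_rot: [3.141, 0.357, 3.095]
ft_force: [7.0, -1.7, 1.5]
opening: 0.046
gripper_force: 62.7
```

```bash
python3 place.py yellow -1 0 3
```

```text
now [0.4952 0.4413 0.0531] [3.141 0.357 3.095] open 0.046 F [ 7.  -1.7  1.5]
TCP in board, mm [-0.3 -0.4  3.3]
target [0.4946 0.4417 0.0525] [0.0009 0.0005 0.0004] [ 0.0001  0.0022 -0.0005]
```

Emit:
{"api": "arm_command", "payload": {
  "deltas": [
    {"dx": 0,"dy": 0,"dz": 0,"wx": 0,"wy": 0,"wz": 0},
    {"dx": 0,"dy": 0,"dz": 0,"wx": 0,"wy": 0,"wz": 0},
    {"dx": 0,"dy": 0,"dz": 0,"wx": 0,"wy": 0,"wz": 0},
    {"dx": 0,"dy": 0,"dz": -0.01,"wx": 0,"wy": 0,"wz": 0},
    {"dx": 0,"dy": 0,"dz": -0.03,"wx": 0,"wy": 0,"wz": 0},
    {"dx": 0,"dy": 0,"dz": -0.07,"wx": 0,"wy": 0,"wz": 0},
    {"dx": 0,"dy": 0,"dz": -0.13,"wx": 0,"wy": 0,"wz": 0},
    {"dx": 0,"dy": 0,"dz": -0.19,"wx": 0,"wy": 0,"wz": 0},
    {"dx": 0,"dy": 0,"dz": -0.24,"wx": 0,"wy": 0,"wz": 0},
    {"dx": 0,"dy": 0,"dz": -0.24,"wx": 0,"wy": 0,"wz": 0}
  ],
  "jaw": 0.75
}}

```text
time: 72.5
ee_pos: [0.427, 0.4461, 0.2373]
tool_rot: [3.135, 0.357, 3.096]
ft_force: [1.1, 0.4, 0.6]
opening: 0.0638
gripper_force: 0.0
```

```bash
python3 chk.py wrist yellow; python3 chk.py top yellow red blue green; python3 go.py .668 .159 .24 180
```

```text
wrist yellow 5588 x [-54.5  53. ] y [-24.7  22.2] plane [ 1.0000e-03 -2.0000e-03  1.8195e+01]
top yellow 687 x [-54.6  55.9] y [-25.8  24.9] plane [-3.0000e-03 -8.0000e-03  1.8891e+01]
top red 650 x [-52.5  55.5] y [-22.2  28.1] plane [-3.0000e-03 -5.0000e-03  1.8746e+01]
top blue 637 x [-54.1  55. ] y [-21.8  24.6] plane [1.0000e-03 1.0000e-03 1.8654e+01]
top green 638 x [-52.3  55.9] y [-22.5  25.3] plane [-2.0000e-03 -0.0000e+00  1.8701e+01]
now [0.4261 0.4433 0.2304] [-3.14   0.35   3.097] open 0.064 F [ 0.4  0.3 -0.6]
(array([-0.3028, -0.3414,  0.0983]), array([-0.003 ,  0.1114, -0.0142]))
```

Emit:
{"api": "arm_command", "payload": {
  "deltas": [
    {"dx": -0.03,"dy": -0.035,"dz": 0.01,"wx": 0,"wy": 0.02,"wz": -0.002},
    {"dx": -0.07,"dy": -0.08,"dz": 0.023,"wx": -0.001,"wy": 0.04,"wz": -0.005},
    {"dx": -0.115,"dy": -0.13,"dz": 0.037,"wx": -0.001,"wy": 0.06,"wz": -0.008},
    {"dx": -0.16,"dy": -0.18,"dz": 0.052,"wx": -0.002,"wy": 0.08,"wz": -0.01},
    {"dx": -0.205,"dy": -0.23,"dz": 0.066,"wx": -0.002,"wy": 0.1,"wz": -0.012},
    {"dx": -0.245,"dy": -0.276,"dz": 0.08,"wx": -0.003,"wy": 0.1114,"wz": -0.014},
    {"dx": -0.28,"dy": -0.316,"dz": 0.091,"wx": -0.003,"wy": 0.1114,"wz": -0.0142},
    {"dx": -0.298,"dy": -0.336,"dz": 0.097,"wx": -0.003,"wy": 0.1114,"wz": -0.0142},
    {"dx": -0.3028,"dy": -0.3414,"dz": 0.0983,"wx": -0.003,"wy": 0.1114,"wz": -0.0142},
    {"dx": -0.3028,"dy": -0.3414,"dz": 0.0983,"wx": -0.003,"wy": 0.1114,"wz": -0.0142},
    {"dx": -0.3028,"dy": -0.3414,"dz": 0.0983,"wx": -0.003,"wy": 0.1114,"wz": -0.0142}
  ],
  "jaw": 0
}}

```text
time: 74.12
ee_pos: [0.6676, 0.1613, 0.2415]
tool_rot: [3.14, 0.001, -3.139]
ft_force: [-0.2, 0.3, 0.0]
opening: -0.0003
gripper_force: 0.0
```

```bash
python3 go.py .668 .159 .10 180
```

```text
now [0.6676 0.1613 0.2415] [ 3.140e+00  1.000e-03 -3.139e+00] open -0.0003 F [-0.2  0.3  0. ]
(array([-0.0003, -0.0033,  0.1769]), array([0.0007, 0.0004, 0.0008]))
```

Emit:
{"api": "arm_command", "payload": {
  "deltas": [
    {"dx": 0,"dy": -0.002,"dz": 0.05,"wx": 0,"wy": 0,"wz": 0},
    {"dx": 0,"dy": -0.002,"dz": 0.11,"wx": 0,"wy": 0,"wz": 0},
    {"dx": 0,"dy": -0.002,"dz": 0.16,"wx": 0,"wy": 0,"wz": 0},
    {"dx": 0,"dy": -0.002,"dz": 0.19,"wx": 0,"wy": 0,"wz": 0},
    {"dx": 0.001,"dy": -0.002,"dz": 0.21,"wx": 0,"wy": 0,"wz": 0},
    {"dx": 0.003,"dy": -0.002,"dz": 0.222,"wx": 0,"wy": 0,"wz": 0},
    {"dx": 0.005,"dy": -0.002,"dz": 0.233,"wx": 0,"wy": 0,"wz": 0},
    {"dx": 0.007,"dy": -0.002,"dz": 0.243,"wx": 0,"wy": 0,"wz": 0},
    {"dx": 0.009,"dy": -0.002,"dz": 0.251,"wx": 0,"wy": 0,"wz": 0},
    {"dx": 0.009,"dy": -0.002,"dz": 0.255,"wx": 0,"wy": 0,"wz": 0},
    {"dx": 0.009,"dy": -0.002,"dz": 0.255,"wx": 0,"wy": 0,"wz": 0},
    {"dx": 0.009,"dy": -0.002,"dz": 0.255,"wx": 0,"wy": 0,"wz": 0}
  ]
}}

```text
time: 75.62
ee_pos: [0.6617, 0.1593, 0.0389]
tool_rot: [3.139, 0.003, -3.141]
ft_force: [-4.7, 1.5, 7.3]
opening: -0.0002
gripper_force: 3.6
```

Emit:
{"api": "arm_command", "payload": {
  "deltas": [
    {"dx": 0.001,"dy": 0,"dz": 0.004,"wx": 0,"wy": 0,"wz": 0},
    {"dx": 0.001,"dy": 0,"dz": 0.006,"wx": 0,"wy": 0,"wz": 0},
    {"dx": 0.001,"dy": 0,"dz": 0.008,"wx": 0,"wy": 0,"wz": 0},
    {"dx": 0.001,"dy": 0,"dz": 0.008,"wx": 0,"wy": 0,"wz": 0}
  ]
}}

```text
time: 76.12
ee_pos: [0.6615, 0.1594, 0.036]
tool_rot: [3.139, 0.005, -3.141]
ft_force: [-11.1, -0.8, 24.9]
opening: -0.0
gripper_force: 12.4
```

At the stop (25 N). Lift clear, then check everything.

Emit:
{"api": "arm_command", "payload": {
  "deltas": [
    {"dx": 0,"dy": 0,"dz": -0.03,"wx": 0,"wy": 0,"wz": 0},
    {"dx": 0,"dy": 0,"dz": -0.07,"wx": 0,"wy": 0,"wz": 0},
    {"dx": 0,"dy": 0,"dz": -0.13,"wx": 0,"wy": 0,"wz": 0},
    {"dx": 0,"dy": 0,"dz": -0.2,"wx": 0,"wy": 0,"wz": 0},
    {"dx": 0,"dy": 0,"dz": -0.27,"wx": 0,"wy": 0,"wz": 0},
    {"dx": 0.1,"dy": 0,"dz": -0.33,"wx": 0,"wy": 0,"wz": 0},
    {"dx": 0.17,"dy": 0,"dz": -0.38,"wx": 0,"wy": 0,"wz": 0},
    {"dx": 0.24,"dy": -0.03,"dz": -0.42,"wx": 0,"wy": 0,"wz": 0},
    {"dx": 0.3,"dy": -0.05,"dz": -0.45,"wx": 0,"wy": 0,"wz": 0},
    {"dx": 0.3,"dy": -0.05,"dz": -0.45,"wx": 0,"wy": 0,"wz": 0},
    {"dx": 0.3,"dy": -0.05,"dz": -0.45,"wx": 0,"wy": 0,"wz": 0}
  ]
}}

```text
time: 77.5
ee_pos: [0.4196, 0.1175, 0.3931]
tool_rot: [3.139, 0.007, -3.142]
ft_force: [1.3, -0.0, 0.6]
opening: -0.0001
gripper_force: 0.0
```

```bash
python3 chk.py top,scene red blue green yellow; python3 - <<'E'
from h import *
im,d=read_camera("scene"); save("end.png",im); p=K("scene")
r,c,P=cloud("scene",d,p); k=(abs(P[:,0]-.69)<.11)&(abs(P[:,1]-.158)<.05); print("pedal top z",P[k][:,2].max(), arm.read_state()["ee_pos"])
for t in("scale","magnifier","ring_tray"):
    for q in landmark_of(t,"scene")[:1]: print(t,q,at_z("scene",q["point"],0,p))
E
```

```text
top red 652 x [-52.1  55.9] y [-26.   25.5] plane [ 0.0000e+00 -4.0000e-03  1.8822e+01]
scene red 780 x [-54.2  56.4] y [-22.8  25.8] plane [-4.0000e-03  1.2000e-02  1.7525e+01]
top blue 646 x [-54.1  55.1] y [-21.9  24.7] plane [1.0000e-03 8.0000e-03 1.8504e+01]
scene blue 540 x [-53.2  55.7] y [-22.9  24.9] plane [2.000e-03 3.000e-03 1.715e+01]
top green 622 x [-47.5  55.7] y [-22.8  24.7] plane [-1.0000e-03  3.0000e-03  1.8674e+01]
scene green 590 x [-52.8  56. ] y [-23.4  24.2] plane [ 1.0000e-03 -1.0000e-03  1.7234e+01]
top yellow 687 x [-55.   55.7] y [-24.3  24.3] plane [-4.0000e-03  1.0000e-03  1.8896e+01]
scene yellow 887 x [-52.6  55.6] y [-23.8  24.4] plane [-1.0000e-03 -2.0000e-03  1.7301e+01]
pedal top z 0.07661135326541824 [0.42058024 0.11790416 0.38966891]
scale {'point': [343.3, 366.8], 'confidence': 0.62} [[0.69625846 0.35552203 0.        ]]
magnifier {'point': [181.1, 149.8], 'confidence': 0.59} [[ 0.67612308 -0.40465839  0.        ]]
ring_tray {'point': [214.1, 239.6], 'confidence': 0.65} [[ 0.75659224 -0.08238823  0.        ]]
```

View pics/end.png

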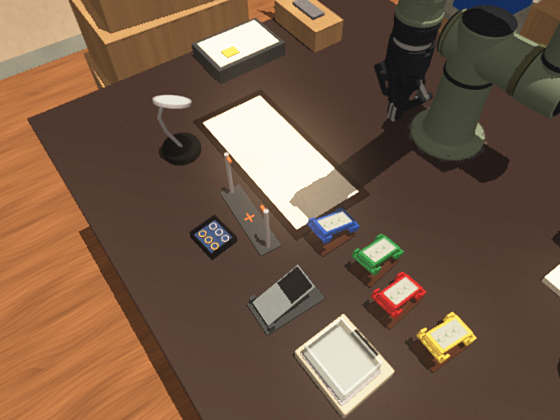

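The picture shows all four cases on their own easels: blue (333,225), green (377,252), red (399,292) and yellow (447,335). The pedal is up at (285,297), and the scale, magnifier and ring tray are where they started.

```bash
python3 -c "
from rig import order
print(order.close_job())"
```

```text
the job is handed in; nothing more can be done
None
```

The job is handed in: the pedal was pressed to its stop at the start and end, and all four cases (red, blue, green, yellow) were held at the viewing point for over two seconds and laid on their own easels, flat and down at the lip, with the scale, magnifier and ring tray undisturbed in the last picture; the hand-in returned no verdict.

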